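# Roll-test clay rods and sort out the wobbly one

## Robot

A 7-joint arm with a two-finger parallel gripper is mounted at the origin on the work surface. World frame = base frame: x ahead of the robot, y to its left, z up, the work surface at z = 0. Lengths are in m, angles in rad, forces in N, time in s.
With the tool pointing down it reaches from about 0.375 to 0.925 m from the base axis. Payload 3.1 kg.
Tool frame: the origin (TCP) lies on the centre line of the jaws, within the pads' length; the fingertips stand 19 mm ahead of it and the grasp point (between the pads) is the TCP (arm.nose_length is the distance from the TCP to the fingertips, in m); z points along the fingers, y is the direction in which the jaws open and shut (so a half turn about z gives the same grasp; the last joint's range is limited). The gripper opens to 85 mm and grips with 20 to 120 N. Pads are 22 mm wide; open, the fingers measure 114 mm over their backs; the gripper's body (76 mm by 85 mm) begins 54 mm behind the grasp point. The pads swing forward as they close: fully open they stand 13 mm farther back than shut.
Start: joints at [-1.288, 0.383, 0.044, 1.598, -0.018, 1.161, -0.05], TCP at [0.242, 0.603, 0.213] pointing down, gripper open.
Joint ranges: [-2.61, 2.61], [-0.41, 2.15], [-1.48, 1.57], [0, 2.5], [-1.57, 4.71], [0.05, 1.97], [-2.85, 2.85]. Speed limits (rad/s): [2.79, 2.79, 3.14, 3.14, 3.14, 3.14, 3.14].

## Interface

Orientations are given as a rotation vector (axis times angle).
In Python, from workcell import arm gives the robot as it stands.
- The arm moves only by the tool arm_command, never from a script. Its argument "steps" is a list of rows, each a list of 3 entries, a list of its own where there are three numbers: the shift along the tool's x, y, z in cm, then the turn, a rotation vector about the tool's x, y, z in degrees, then the opening in per cent of the stroke, from 0 (shut) to 100 (fully open). In form: [[[x, y, z], [ax, ay, az], hand], ...]. A call has 1 to 10 rows; each row shifts and turns the pose as measured when the row begins, along the tool's axes as they then stand; what a row does not reach is not made up. A row lasts 1/12 s, in which the tool goes at most 41.7 mm and 7.16 degrees, less where a joint would pass 70% of its speed; a pose out of reach is approached as far as the arm can. A call with a gripper value outside its range is refused whole. The fingers move at their own pace and stop on an object; the grip force is fixed at half the most. Time passes only in rows, so rows that do not move let the fingers close. It gives the time, the measured TCP pose, the force and the opening at its end, in the units of the state.
- arm.get_state(): the state, without advancing time (a new reading comes with each control period).
- arm.snapshot(name): name is "side" or "top" or "wrist"; returns a dict with "img" (400x640x3 uint8, blue, green, red), "intrinsics" (3x3 intrinsics, pixels), "extrinsics" (4x4, takes a point from camera to world coordinates); the wrist camera has in their place "tool_from_camera" (4x4, takes a point from camera to tool coordinates, whose origin is the TCP and whose axes are the flange's). Camera axes: x right, y up, looking along -z (the intrinsics and any distortion apply to the point x, -y, -z); pixel columns grow to the right and rows downward; lengths in m; the calibration is good to about 2 mm. A picture is of the moment at which its call begins: read the wrist's pose just before it. There is no depth.
- arm.sign_off(): hands the job in, once; it reports no verdict.
The state is a dict: "time_s": time; "joint_pos": joint angles; "qd": joint speeds; "tau": joint torques, N m; "tool_pos": TCP position; "eef_rot": TCP orientation; "force": force on the tool from outside, world axes, zero at the start; "torque": the same for the moment, N m; "finger_gap": finger opening in m.
Only numpy, scipy, OpenCV 4.12 (cv2) and the standard library are available. Lean on these libraries where they do the work, as an engineer would, in place of code of your own. Each camera call takes 0.05 s, during which the arm holds its last target.

## Task

Check the two wooden rods one at a time: with lightly pressing fingertips roll a rod about a quarter turn across the marble slab, feel whether it runs true or wobbles, and put it away before going on to the other. Lay a rod that rolls true in the two notches of the wooden rest; drop one that rocks or wobbles into the grey tub, lying flat. Never press a rod against the slab or the rest with more than 20 N, and leave the cup, bowl, spatula and brush alone.

Things in the scene. Friction and masses are not known exactly. Their poses are not given: they have to be found in the camera images.
- rod_a: plain wooden clay-rolling rod, 160 mm long, about 18 mm thick, 30 to 55 g; origin mid-length on its axis, x along it. Starts lying on the slab, free to roll; stiff: 1 mm of overtravel is many newtons. True: its thickness keeps within 0.3 mm as it turns. Out of round (either may be): about 3 mm thicker a quarter turn from how it lies, so it lifts the fingertip rolling it
- rod_b: plain wooden clay-rolling rod, 160 mm long, about 18 mm thick, 30 to 55 g; origin mid-length on its axis, x along it. Starts lying on the slab, free to roll; stiff: 1 mm of overtravel is many newtons. True: its thickness keeps within 0.3 mm as it turns. Out of round (either may be): about 3 mm thicker a quarter turn from how it lies, so it lifts the fingertip rolling it
- slab: fixed flat marble slab, 220 mm (its x) by 310 mm (its y), 12 mm thick, with an aluminium strip standing 5 mm proud along each of its two y edges so that rods cannot roll off; origin at the centre of its underside, z up. The rods lie roughly along its x and roll along its y
- rest: fixed light-wood rod rest: base 150 by 80 by 10 mm with two upright V notches, 12 mm thick and 116 mm apart along its x, open upwards, 45 degree sides, 51 mm wide at the mouth, mouth 53 mm above the table, bottom of the V 28 mm above the table; origin at the centre of the underside, a rod lies along its x
- rest_seat (a point): where the middle of an 18 mm rod's axis comes to lie when seated in both notches of the rest, 41 mm above the table; axes as the rest's
- tub: fixed open grey plastic tub for rejects, outside 220 mm (its x) by 120 mm (its y) by 40 mm high, walls and floor 4 mm; origin at the centre of its underside
- cup: white plastic cup, 74 mm wide, 90 mm high, bystander; origin at its foot
- bowl: white bowl, 100 mm wide, 40 mm high, bystander; origin at its foot
- spatula: wooden modelling spatula, 200 mm long, bystander, lying along its x; origin on its underside
- brush: brush with a blue handle, 190 mm long, bystander, lying along its x; origin on its underside

How it is judged:
By the outcome, as a careful person would: the job done as asked, in the order asked, and still so for the second after the job is handed in, with the robot touching nothing.
It also fails if it takes over 72 s, if anything falls off the work surface, if the arm or the gripper's body presses on something with over 40 N, if the wrist force passes 120 N, or if a joint passes its speed limit or range.

## Working session

There is one attempt and no reset: what is moved stays moved. The work goes in short steps, Python scripts to look and compute and a tool call to move; the robot and the scene stay as the last step left them, time stands still between calls to the robot, and variables do not carry over. Pictures are saved under pics/ and viewed, and the job is handed in when it is done.

Besides the shell and the picture viewer there is one more tool, called after "Request:" as name(argument=value, ...), one argument or row to a line, values as JSON. arm_command: Moves the arm, as the interface text tells. Its arguments: {"type":"object","properties":{"steps":{"type":"array"}},"required":["steps"]}

```bash
ls; mkdir -p pics; cat > h.py <<'E'
import numpy as np, cv2, json
from scipy.spatial.transform import Rotation as R
from workcell import arm
def snap(n,tag):
    s=arm.get_state(); d=arm.snapshot(n); cv2.imwrite(f'pics/{tag}.png',d['img'])
    T=np.eye(4)
    if n=='wrist':
        T[:3,:3]=R.from_rotvec(s['eef_rot']).as_matrix(); T[:3,3]=s['tool_pos']; T=T@np.array(d['tool_from_camera'])
    else: T=np.array(d['extrinsics'])
    np.savez(f'pics/{tag}.npz',img=d['img'],K=d['intrinsics'],T=T); return d['img'],np.array(d['intrinsics']),T
def load(tag):
    z=np.load(f'pics/{tag}.npz'); return z['img'],z['K'],z['T']
def ray(K,T,u,v):
    d=np.linalg.inv(K)@np.array([u,v,1.]); d=np.array([d[0],-d[1],-d[2]]); return T[:3,3],T[:3,:3]@d
def onz(K,T,u,v,z):
    o,d=ray(K,T,u,v); return o+d*(z-o[2])/d[2]
def proj(K,T,p):
    q=np.linalg.inv(T)@np.append(p,1); q=K@np.array([q[0],-q[1],-q[2]]); return q[:2]/q[2]
E
python3 - <<'E'
from h import *
print(arm.get_state(), arm.nose_length)
for n in('side','top','wrist'):
    i,K,T=snap(n,n+'0'); print(n,K.round(1).tolist(),T.round(3).tolist())
print([k for k in arm.snapshot('side').keys()])
E
```

```text
pics
{'time_s': 0.0, 'joint_pos': array([-1.2877696 ,  0.38384797,  0.04381595,  1.59959237, -0.01787547,
        1.16123875, -0.04989532]), 'qd': array([ 0.00023135,  0.00191069, -0.00094073,  0.00043721,  0.00100093,
       -0.00086537,  0.00160321]), 'tau': array([-1.09137939e-04, -4.33467865e+01,  1.02458484e+00, -2.49517465e+01,
        1.05803620e-02,  1.13534345e-02, -6.50224365e-06]), 'tool_pos': array([0.24122598, 0.60248856, 0.21157009]), 'eef_rot': array([-0.59435531, -3.08449722,  0.00419582]), 'force': array([ 0.34247876,  0.49197075, -0.27400493]), 'torque': array([-0.00946162,  0.01063507, -0.02411136]), 'finger_gap': 0.08546752364477034} 0.019
side [[405.6, 0.0, 313.3], [0.0, 405.6, 200.9], [0.0, 0.0, 1.0]] [[-0.668, 0.376, -0.643, 0.022], [-0.744, -0.353, 0.566, 0.54], [-0.015, 0.857, 0.516, 0.53], [0.0, 0.0, 0.0, 1.0]]
top [[372.4, 0.0, 318.1], [0.0, 372.4, 202.5], [0.0, 0.0, 1.0]] [[-0.023, 0.996, -0.084, 0.529], [-1.0, -0.022, 0.012, -0.001], [0.01, 0.084, 0.996, 1.1], [0.0, 0.0, 0.0, 1.0]]
wrist [[310.2, 0.0, 318.5], [0.0, 310.2, 201.0], [0.0, 0.0, 1.0]] [[0.371, -0.88, -0.296, 0.165], [0.929, 0.351, 0.121, 0.633], [-0.003, -0.32, 0.947, 0.372], [0.0, 0.0, 0.0, 1.0]]
['img', 'intrinsics', 'extrinsics']
```

View pics/top0.png

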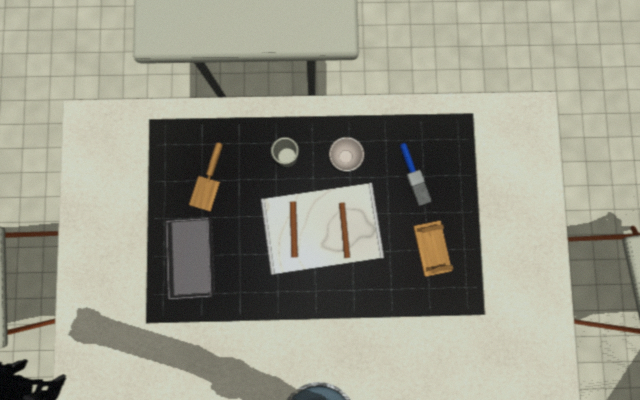

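View pics/side0.png

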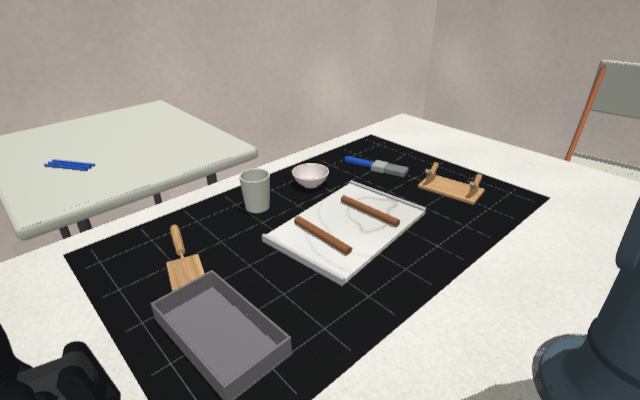

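View pics/wrist0.png

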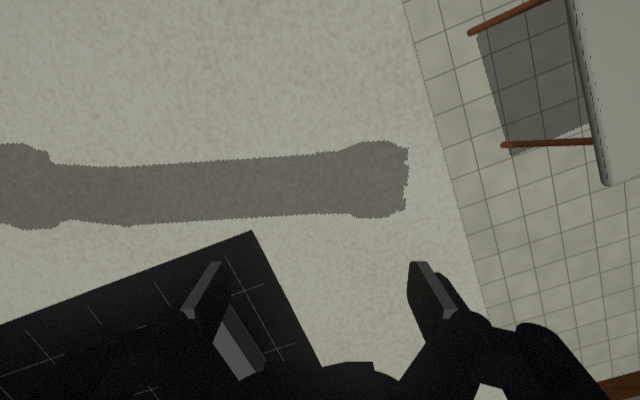

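```bash
cat > m.py <<'E'
from h import *
def rods(img):
    hsv=cv2.cvtColor(img,cv2.COLOR_BGR2HSV)
    m=cv2.inRange(hsv,(2,110,40),(13,255,200))
    m=cv2.morphologyEx(m,cv2.MORPH_OPEN,np.ones((2,2)))
    cs,_=cv2.findContours(m,cv2.RETR_EXTERNAL,cv2.CHAIN_APPROX_NONE)
    out=[]
    for c in cs:
        if cv2.contourArea(c)<100: continue
        out.append((cv2.contourArea(c),cv2.minAreaRect(c),cv2.boundingRect(c)))
    return out
def tri(a,b):
    (o1,d1),(o2,d2)=a,b
    d1=d1/np.linalg.norm(d1);d2=d2/np.linalg.norm(d2)
    s=np.linalg.lstsq(np.c_[d1,-d2],o2-o1,rcond=None)[0]
    p,q=o1+s[0]*d1,o2+s[1]*d2
    return (p+q)/2,np.linalg.norm(p-q)
E
python3 - <<'E'
from m import *
for t in('top0','side0'):
    i,K,T=load(t)
    for r in rods(i): print(t,r, cv2.boxPoints(r[1]).round(1).tolist())
i,K,T=load('top0')
big=lambda im,x0,x1,y0,y1,k:cv2.resize(im[y0:y1,x0:x1],None,fx=k,fy=k,interpolation=cv2.INTER_CUBIC)
cv2.imwrite('pics/top0a.png',big(i,250,460,175,285,3.8))
cv2.imwrite('pics/top0b.png',big(i,150,270,205,310,5))
i,K,T=load('side0')
cv2.imwrite('pics/side0a.png',big(i,250,500,150,290,3))
cv2.imwrite('pics/side0b.png',big(i,400,500,150,210,7))
E
```

```text
top0 (156.5, ((607.4876098632812, 327.08331298828125), (64.0804214477539, 3.6406936645507812), 8.47114372253418), (576, 321, 64, 13)) [[575.5, 324.20001220703125], [576.0999755859375, 320.6000061035156], [639.4000244140625, 330.0], [638.9000244140625, 333.6000061035156]]
top0 (129.0, ((31.93708610534668, 327.2393493652344), (3.7877681255340576, 47.76610565185547), 76.4295654296875), (9, 321, 47, 14)) [[8.300000190734863, 331.0], [54.70000076293945, 319.79998779296875], [55.599998474121094, 323.5], [9.199999809265137, 334.70001220703125]]
top0 (166.5, ((598.9921264648438, 238.31280517578125), (4.287945747375488, 58.15787124633789), 87.61405944824219), (570, 236, 59, 6)) [[569.7999877929688, 237.39999389648438], [628.0, 235.0], [628.0999755859375, 239.1999969482422], [570.0, 241.6999969482422]]
top0 (150.0, ((31.498394012451172, 234.9600372314453), (3.956836223602295, 51.1191291809082), 87.70938873291016), (6, 233, 52, 5)) [[5.900000095367432, 234.0], [57.0, 232.0], [57.099998474121094, 235.89999389648438], [6.0, 238.0]]
top0 (172.5, ((345.1060791015625, 230.58718872070312), (53.332157
[... 600 characters left out ...]
96, 218, 56, 37)) [[294.1000061035156, 223.1999969482422], [298.1000061035156, 216.5], [352.70001220703125, 249.1999969482422], [348.6000061035156, 256.0]]
side0 (342.0, ((370.5206298828125, 211.45361328125), (62.240718841552734, 6.904354095458984), 23.96249008178711), (342, 197, 58, 30)) [[340.70001220703125, 202.0], [343.5, 195.6999969482422], [400.3999938964844, 220.89999389648438], [397.6000061035156, 227.1999969482422]]
side0 (410.0, ((586.4713134765625, 113.6844253540039), (5.182568550109863, 102.31523895263672), 21.370620727539062), (566, 66, 41, 96)) [[565.4000244140625, 160.39999389648438], [602.7000122070312, 65.0999984741211], [607.5, 67.0], [570.2000122070312, 162.3000030517578]]
```

View pics/top0a.png

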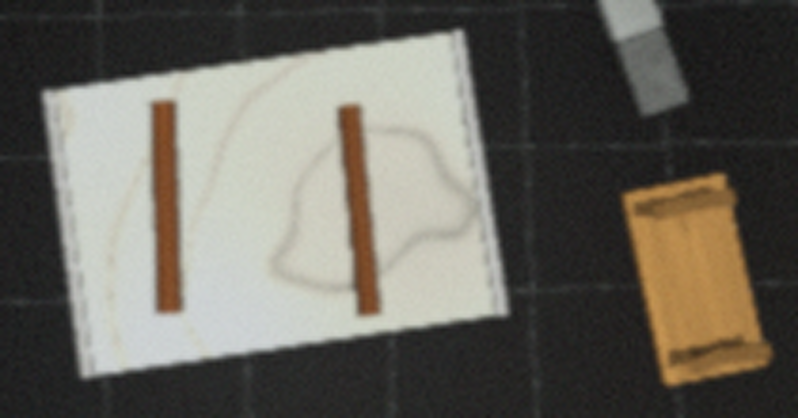

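View pics/side0b.png

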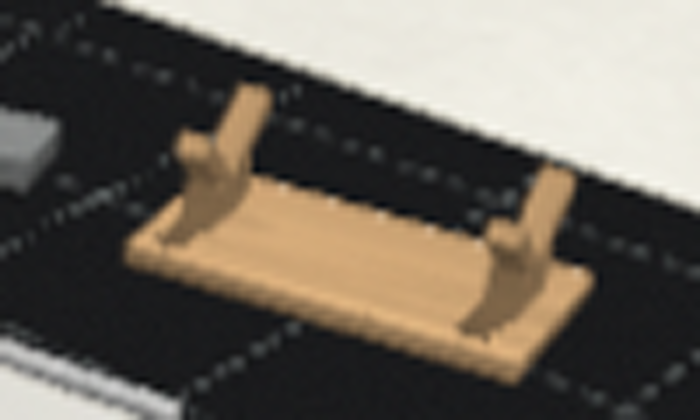

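```bash
python3 - <<'E'
from m import *
def ends(r):
    b=cv2.boxPoints(r[1]); 
    L=[np.linalg.norm(b[k]-b[(k+1)%4]) for k in range(4)]; k=int(np.argmin(L))
    return sorted([(b[k]+b[(k+1)%4])/2,(b[(k+2)%4]+b[(k+3)%4])/2],key=lambda p:p[1])
it,Kt,Tt=load('top0'); is_,Ks,Ts=load('side0')
rt=[ends(r) for r in rods(it) if 280<r[1][0][0]<360 and 215<r[1][0][1]<245]; rt.sort(key=lambda e:e[0][0])
rs=[ends(r) for r in rods(is_) if r[1][0][0]<500]; rs.sort(key=lambda e:e[0][0])
for n,a,b in zip(('left','right'),rt,rs):
    P=[]
    for e,f in zip(a,b):
        p,err=tri(ray(Kt,Tt,*e),ray(Ks,Ts,*f)); P.append(p); print(n,p.round(4),'err',err.round(4), 'top@z.021',onz(Kt,Tt,*e,.021).round(4),'side@.021',onz(Ks,Ts,*f,.021).round(4))
    q=[onz(Kt,Tt,*e,.025) for e in a]; d=q[0]-q[1]
    print(n,'mid',((q[0]+q[1])/2).round(4),'len',np.linalg.norm(d).round(4),'yaw',np.degrees(np.arctan2(d[1],d[0])).round(2))
# rest by colour in top & side
for t in('top0','side0'):
    i,K,T=load(t); h=cv2.cvtColor(i,cv2.COLOR_BGR2HSV)
    m=cv2.inRange(h,(12,90,60),(25,255,255)); m=cv2.morphologyEx(m,cv2.MORPH_OPEN,np.ones((2,2)))
    for c in cv2.findContours(m,0,cv2.CHAIN_APPROX_NONE)[0]:
        if cv2.contourArea(c)>200:
            r=cv2.minAreaRect(c);b=cv2.boxPoints(r); print(t,'wood',cv2.contourArea(c),r)
            if t=='top0': 
                q=np.array([onz(K,T,*p,.01) for p in b]); print(q.round(4).tolist(),q.mean(0).round(4))
            print(cv2.approxPolyDP(c,3,True)[:,0].tolist())
    m=cv2.inRange(h,(0,0,60),(180,60,150));m[:, 230:]=0 if t=='top0' else m[:,230:]
    for c in cv2.findContours(m,0,cv2.CHAIN_APPROX_NONE)[0]:
        if cv2.contourArea(c)>800: 
            r=cv2.minAreaRect(c);b=cv2.boxPoints(r);print(t,'grey',cv2.contourArea(c),r)
            if t=='top0': print([onz(K,T,*p,.04).round(3).tolist() for p in b])
E
```

```text
left [0.6226 0.06   0.018 ] err 0.0068 top@z.021 [0.6201 0.0573 0.021 ] side@.021 [0.6217 0.065  0.021 ]
left [0.4628 0.055  0.014 ] err 0.0026 top@z.021 [0.4642 0.0555 0.021 ] side@.021 [0.4559 0.0608 0.021 ]
left mid [0.5421 0.0562 0.025 ] len 0.1553 yaw 0.64
right [ 0.6166 -0.0829  0.0181] err 0.0073 top@z.021 [ 0.6138 -0.0852  0.021 ] side@.021 [ 0.6159 -0.0769  0.021 ]
right [ 0.459  -0.0971  0.0149] err 0.0026 top@z.021 [ 0.4604 -0.0957  0.021 ] side@.021 [ 0.4529 -0.0905  0.021 ]
right mid [ 0.537  -0.0901  0.025 ] len 0.1532 yaw 3.94
top0 wood 1492.5 ((433.7081604003906, 248.97421264648438), (53.92125701904297, 30.66655731201172), 76.60750579833984)
[[0.5447, -0.2895, 0.01], [0.5636, -0.3782, 0.01], [0.4106, -0.4068, 0.01], [0.3924, -0.319, 0.01]] [ 0.4778 -0.3484  0.01  ]
[[441, 221], [414, 227], [426, 277], [454, 269]]
top0 wood 935.0 ((211.00001525878906, 176.5), (23.717082977294922, 69.25386810302734), 18.434947967529297)
[[0.62, 0.3641, 0.01], [0.8144, 0.3005, 0.01], [0.7904, 0.2339, 0.01], [0.5965, 0.2984, 0.01]] [0.7053 0.2992 0.01  ]
[[220, 143], [213, 153], [209, 177
[... 1397 characters left out ...]
95413208007812), (64.94062805175781, 31.6082706451416), 16.699241638183594)
[[419, 185], [421, 189], [472, 205], [485, 191], [479, 187], [482, 175], [469, 186], [437, 176], [438, 163], [431, 172], [426, 170], [428, 177]]
side0 grey 1259.5 ((530.8400268554688, 378.765380859375), (44.766910552978516, 132.46255493164062), 54.668670654296875)
side0 grey 10096.5 ((228.22061157226562, 339.87005615234375), (171.5908660888672, 107.5127944946289), 30.141386032104492)
side0 grey 1412.0 ((139.09999084472656, 201.30003356933594), (22.768404006958008, 256.1445007324219), 71.56505584716797)
side0 grey 2120.5 ((614.669677734375, 89.47511291503906), (55.412593841552734, 53.4872932434082), 6.911227226257324)
```

View pics/top0b.png

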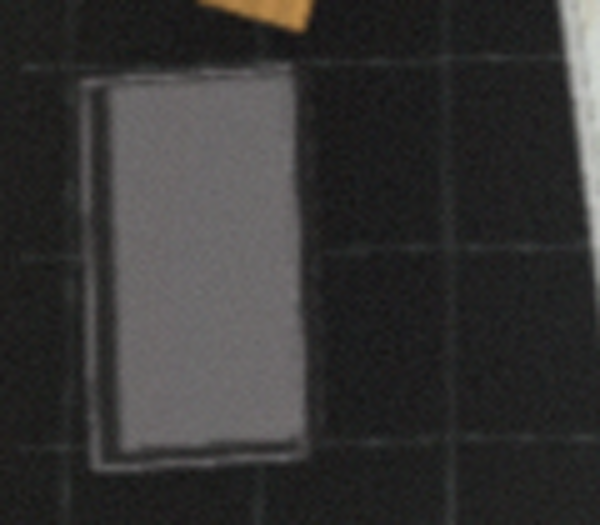

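```bash
cat >> h.py <<'E'
def delta(p,yaw,rz=True):
    """tool-frame shift in cm and rotvec deg to reach tcp p with tool x at world yaw (deg), pointing down"""
    s=arm.get_state(); A=R.from_rotvec(s['eef_rot']); y=np.radians(yaw)
    x=np.array([np.cos(y),np.sin(y),0]); z=np.array([0,0,-1.]); B=R.from_matrix(np.c_[x,np.cross(z,x),z])
    d=A.inv().apply(np.array(p)-s['tool_pos'])*100; r=np.degrees((A.inv()*B).as_rotvec())
    print('t',round(s['time_s'],2),'pos',s['tool_pos'].round(4),'d_cm',d.round(2),'|',np.linalg.norm(d).round(2),'rot',r.round(1),'F',s['force'].round(2),'gap',round(s['finger_gap'],4))
    # rows when shift is done as n equal world steps (tool turning on the way)
    n=int(max(np.ceil(np.linalg.norm(d)/4.0),np.ceil(np.linalg.norm(r)/6.9)))
    print('n',n)
    st=np.array(p)-s['tool_pos']; dr=(A.inv()*B).as_rotvec()
    for k in range(n):
        C=A*R.from_rotvec(dr*k/n); print('   ',(C.inv().apply(st/n)*100).round(2).tolist(),np.degrees(dr/n).round(1).tolist())
E
python3 - <<'E'
from h import *
delta([.53,.03,.20],180.6)
E
```

```text
t 0.2 pos [0.2414 0.6029 0.2121] d_cm [-48.08 -42.46   1.28] | 64.16 rot [ -0.1  -0.  -22.4] F [ 0.11  0.56 -0.12] gap 0.0855
n 17
    [-2.83, -2.5, 0.08] [-0.0, -0.0, -1.3]
    [-2.77, -2.56, 0.08] [-0.0, -0.0, -1.3]
    [-2.71, -2.63, 0.08] [-0.0, -0.0, -1.3]
    [-2.65, -2.69, 0.07] [-0.0, -0.0, -1.3]
    [-2.59, -2.75, 0.07] [-0.0, -0.0, -1.3]
    [-2.52, -2.81, 0.07] [-0.0, -0.0, -1.3]
    [-2.46, -2.86, 0.07] [-0.0, -0.0, -1.3]
    [-2.39, -2.92, 0.07] [-0.0, -0.0, -1.3]
    [-2.32, -2.97, 0.07] [-0.0, -0.0, -1.3]
    [-2.25, -3.03, 0.07] [-0.0, -0.0, -1.3]
    [-2.18, -3.08, 0.07] [-0.0, -0.0, -1.3]
    [-2.11, -3.13, 0.07] [-0.0, -0.0, -1.3]
    [-2.04, -3.17, 0.07] [-0.0, -0.0, -1.3]
    [-1.97, -3.22, 0.07] [-0.0, -0.0, -1.3]
    [-1.89, -3.26, 0.07] [-0.0, -0.0, -1.3]
    [-1.82, -3.31, 0.07] [-0.0, -0.0, -1.3]
    [-1.74, -3.35, 0.07] [-0.0, -0.0, -1.3]
```

Height 0.20 clears the 90 mm cup. I close the hand on the way.

Request:
arm_command(
  steps=[
    [[-2.8,-2.5,0.1],[0,0,-1.3],0],
    [[-2.8,-2.6,0.1],[0,0,-1.3],0],
    [[-2.7,-2.6,0.1],[0,0,-1.3],0],
    [[-2.7,-2.7,0.1],[0,0,-1.3],0],
    [[-2.6,-2.8,0.1],[0,0,-1.3],0],
    [[-2.5,-2.8,0.1],[0,0,-1.3],0],
    [[-2.5,-2.9,0.1],[0,0,-1.3],0],
    [[-2.4,-2.9,0.1],[0,0,-1.3],0],
    [[-2.3,-3.0,0.1],[0,0,-1.3],0],
    [[-2.3,-3.0,0.1],[0,0,-1.3],0],
  ],
)

```text
time_s: 1.03
tool_pos: [0.4112, 0.2637, 0.1971]
eef_rot: [-0.185, -3.129, -0.006]
force: [1.2, 1.2, -0.0]
finger_gap: -0.0002
```

```bash
python3 - <<'E'
from h import *
delta([.53,.03,.20],180.6)
E
```

```text
t 1.03 pos [0.4112 0.2637 0.1971] d_cm [-14.54 -21.81  -0.47] | 26.22 rot [ 0.2 -0.4 -7.4] F [ 1.19  1.22 -0.01] gap -0.0002
n 7
    [-2.08, -3.12, -0.07] [0.0, -0.1, -1.1]
    [-2.02, -3.15, -0.06] [0.0, -0.1, -1.1]
    [-1.96, -3.19, -0.06] [0.0, -0.1, -1.1]
    [-1.9, -3.23, -0.06] [0.0, -0.1, -1.1]
    [-1.84, -3.26, -0.05] [0.0, -0.1, -1.1]
    [-1.78, -3.29, -0.05] [0.0, -0.1, -1.1]
    [-1.72, -3.32, -0.05] [0.0, -0.1, -1.1]
```

Request:
arm_command(
  steps=[
    [[-2.1,-3.1,0],[0,0,-1.1],0],
    [[-2.0,-3.1,0],[0,0,-1.1],0],
    [[-2.0,-3.2,0],[0,0,-1.1],0],
    [[-1.9,-3.2,0],[0,0,-1.1],0],
    [[-1.8,-3.2,0],[0,0,-1.1],0],
    [[-1.7,-3.2,0],[0,0,-1.1],0],
    [[0,0,0],[0,0,0],0],
  ],
)

```text
time_s: 1.62
tool_pos: [0.5185, 0.0449, 0.1964]
eef_rot: [-0.014, -3.14, -0.003]
force: [-0.1, -1.5, 0.7]
finger_gap: 0.0003
```

```bash
python3 - <<'E'
from h import *
snap('wrist','w1'); delta([.53,.03,.20],180.6)
E
```

```text
t 1.67 pos [0.5172 0.0483 0.1961] d_cm [-1.29 -1.82 -0.41] | 2.27 rot [ 0.2 -0.2 -1. ] F [-1.01  1.27 -0.19] gap 0.0
n 1
    [-1.29, -1.82, -0.41] [0.2, -0.2, -1.0]
```

View pics/w1.png

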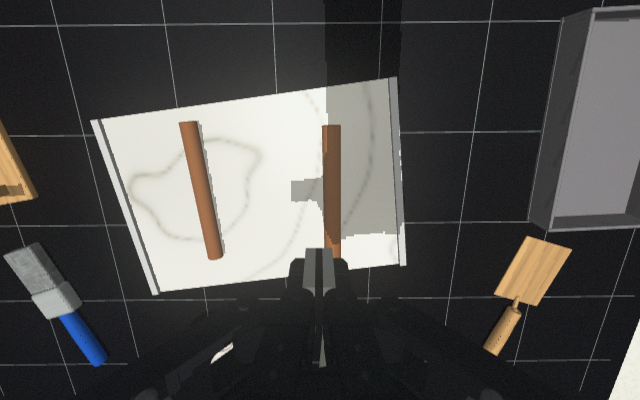

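```bash
cat >> m.py <<'E'
def axis(tag,xr,yr,z=.021,show=True):
    """fit rod axis in wrist view: row-wise mid of mask within window; returns world points"""
    i,K,T=load(tag); h=cv2.cvtColor(i,cv2.COLOR_BGR2HSV)
    m=cv2.inRange(h,(0,90,25),(16,255,220)); w=np.zeros_like(m); w[yr[0]:yr[1],xr[0]:xr[1]]=m[yr[0]:yr[1],xr[0]:xr[1]]
    n,l,s,c=cv2.connectedComponentsWithStats(w); k=1+np.argmax(s[1:,4]); ys,xs=np.nonzero(l==k)
    P=[]
    for y in range(ys.min()+4,ys.max()-3):
        q=xs[ys==y]; P.append(((q.min()+q.max())/2,y,len(q)))
    P=np.array(P); f=np.polyfit(P[:,1],P[:,0],1)
    y0,y1=ys.min(),ys.max(); a=[np.polyval(f,y0),y0-.5]; b=[np.polyval(f,y1),y1+.5]
    A,B=onz(K,T,*a,z),onz(K,T,*b,z); d=B-A
    if d[0]<0: d=-d
    if show: print(tag,'px',np.round(a,1),np.round(b,1),'wid',np.median(P[:,2]),'world',A.round(4),B.round(4),'len',np.linalg.norm(d).round(4),'yaw',np.degrees(np.arctan2(d[1],d[0])).round(2),'mid',((A+B)/2).round(4))
    return a,b,A,B
E
python3 - <<'E'
from m import *
axis('w1',(160,240),(90,280)); axis('w1',(310,350),(110,255))
E
```

```text
w1 px [186.7 120.5] [215.4 259.5] wid 16.0 world [ 0.4589 -0.0938  0.021 ] [ 0.6234 -0.0824  0.021 ] len 0.1649 yaw 3.97 mid [ 0.5411 -0.0881  0.021 ]
w1 px [330.5 124.5] [332.6 254.5] wid 16.0 world [0.4642 0.0572 0.021 ] [0.6178 0.0604 0.021 ] len 0.1536 yaw 1.2 mid [0.541  0.0588 0.021 ]
```

```bash
python3 - <<'E'
from h import *
delta([.543,.0655,.060],181.0)
E
```

```text
t 1.67 pos [0.5172 0.0483 0.1961] d_cm [-2.63  1.68 13.6 ] | 13.96 rot [ 0.2 -0.2 -1.4] F [-1.01  1.27 -0.19] gap 0.0
n 4
    [-0.66, 0.42, 3.4] [0.1, -0.1, -0.3]
    [-0.66, 0.42, 3.4] [0.1, -0.1, -0.3]
    [-0.65, 0.42, 3.4] [0.1, -0.1, -0.3]
    [-0.65, 0.42, 3.4] [0.1, -0.1, -0.3]
```

Request:
arm_command(
  steps=[
    [[-0.7,0.4,3.0],[0.1,-0.1,-0.4],0],
    [[-0.7,0.4,3.0],[0.1,-0.1,-0.4],0],
    [[-0.7,0.4,3.0],[0,0,-0.4],0],
    [[-0.6,0.4,3.0],[0,0,-0.2],0],
    [[0,0,1.0],[0,0,0],0],
    [[0,0,0.2],[0,0,0],0],
    [[0,0,0],[0,0,0],0],
    [[0,0,0],[0,0,0],0],
  ],
)

```text
time_s: 2.33
tool_pos: [0.5463, 0.0721, 0.0627]
eef_rot: [-0.033, 3.137, 0.012]
force: [-0.6, -0.5, -0.3]
finger_gap: -0.0002
```

```bash
python3 - <<'E'
from h import *
snap('wrist','w2');snap('side','s2'); delta([.543,.0655,.052],181.0)
E
```

```text
t 2.43 pos [0.5472 0.072  0.0635] d_cm [ 0.44 -0.65  1.14] | 1.39 rot [0.5 0.4 0.2] F [ 0.79 -0.82  0.38] gap 0.0003
n 1
    [0.44, -0.65, 1.14] [0.5, 0.4, 0.2]
```

View pics/w2.png

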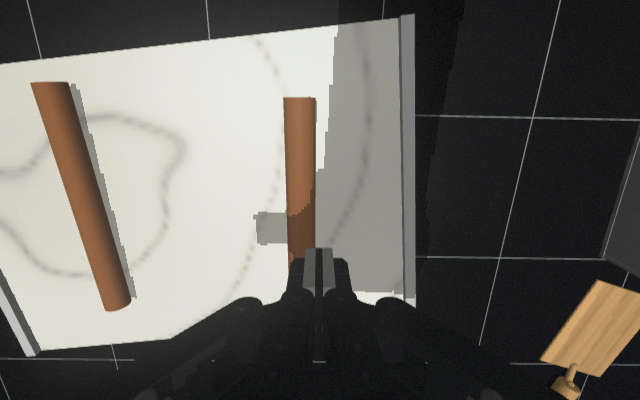

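```bash
python3 - <<'E'
from m import *
axis('w2',(20,140),(70,330)); axis('w2',(270,330),(80,255))
# height of rods from two wrist places: intersect axis with fixed row plane -> match y at mid for z
for z in (.011,.016,.021,.026,.031):
    r=[]
    for t,w in(('w1',((160,240),(90,280))),('w2',((20,140),(70,330))),('w1',((310,350),(110,255))),('w2',((270,330),(80,255)))):
        a,b,A,B=axis(t,*w,z=z,show=False); d=(B-A)/(B-A)[0]; r.append((A+d*(.52-A[0]))[1])
    print(z,np.round(r,4))
for k in range(6):
    arm.snapshot('top') if k<3 else None
    s=arm.get_state(); print(s['time_s'],s['tool_pos'].round(5),s['force'].round(2),s['joint_pos'].round(4))
E
```

```text
w2 px [49.  81.5] [117.8 310.5] wid 32.0 world [ 0.4591 -0.0932  0.021 ] [ 0.6252 -0.0829  0.021 ] len 0.1664 yaw 3.54 mid [ 0.5422 -0.088   0.021 ]
w2 px [299.1  97.5] [300.9 254.5] wid 29.0 world [0.4651 0.0577 0.021 ] [0.5738 0.0592 0.021 ] len 0.1087 yaw 0.74 mid [0.5194 0.0584 0.021 ]
0.011 [-0.0937 -0.0974  0.0588  0.0579]
0.016 [-0.0916 -0.0934  0.0586  0.0582]
0.021 [-0.0895 -0.0894  0.0584  0.0585]
0.026 [-0.0875 -0.0854  0.0582  0.0587]
0.031 [-0.0854 -0.0814  0.058   0.059 ]
2.4833 [0.54752 0.07186 0.06372] [ 0.41 -0.1   0.45] [-0.5198  0.3992  0.3755  1.9707 -0.2102  0.7998  1.5659]
2.5333 [0.54761 0.07171 0.06371] [ 0.07 -0.37  0.29] [-0.5196  0.3992  0.3756  1.9707 -0.2102  0.7997  1.5659]
2.5833 [0.54754 0.0716  0.06355] [-0.14  0.92  0.18] [-0.5195  0.3995  0.3756  1.9708 -0.2103  0.7996  1.566 ]
2.5833 [0.54754 0.0716  0.06355] [-0.14  0.92  0.18] [-0.5195  0.3995  0.3756  1.9708 -0.2103  0.7996  1.566 ]
2.5833 [0.54754 0.0716  0.06355] [-0.14  0.92  0.18] [-0.5195  0.3995  0.3756  1.9708 -0.2103  0.7996  1.566 ]
2.5833 [0.54754 0.0716  0.06355] [-0.14  0.92  0.18] [-0.5195  0.3995  0.3756  1.9708 -0.2103  0.7996  1.566 ]
```

Request:
arm_command(
  steps=[
    [[0,-0.6,0.5],[0.4,0.3,0.2],0],
    [[0,0,0.4],[0,0,0],0],
    [[0,0,0],[0,0,0],0],
    [[0,0,0],[0,0,0],0],
  ],
)

```text
time_s: 2.92
tool_pos: [0.5495, 0.0645, 0.0562]
eef_rot: [-0.023, 3.136, 0.003]
force: [1.4, -0.2, 0.2]
finger_gap: 0.0004
```

```bash
python3 - <<'E'
from h import *
delta([.547,.0645,.049],181.0)
E
```

```text
t 2.92 pos [0.5495 0.0645 0.0562] d_cm [ 0.26 -0.    0.71] | 0.76 rot [ 0.1  0.3 -0.2] F [ 1.37 -0.23  0.15] gap 0.0004
n 1
    [0.26, -0.0, 0.71] [0.1, 0.3, -0.2]
```

Request:
arm_command(
  steps=[
    [[0.1,0,0.3],[0,0,0],0],
    [[0,0,0.2],[0,0,0],0],
  ],
)

```text
time_s: 3.08
tool_pos: [0.5489, 0.0643, 0.0511]
eef_rot: [-0.022, 3.135, 0.003]
force: [-1.4, 0.7, -0.7]
finger_gap: 0.0001
```

Request:
arm_command(
  steps=[
    [[0,0,0.1],[0,0,0],0],
  ],
)

```text
time_s: 3.17
tool_pos: [0.5486, 0.0643, 0.0497]
eef_rot: [-0.022, 3.136, 0.003]
force: [-0.7, 0.2, 0.4]
finger_gap: -0.0001
```

Request:
arm_command(
  steps=[
    [[0,0,0.1],[0,0,0],0],
  ],
)

```text
time_s: 3.25
tool_pos: [0.5484, 0.0643, 0.0484]
eef_rot: [-0.022, 3.136, 0.003]
force: [-0.1, 0.6, 0.3]
finger_gap: -0.0005
```

Request:
arm_command(
  steps=[
    [[0,0,0.04],[0,0,0],0],
  ],
)

```text
time_s: 3.33
tool_pos: [0.5482, 0.0643, 0.0477]
eef_rot: [-0.022, 3.137, 0.002]
force: [0.1, -0.7, -0.4]
finger_gap: 0.0001
```

Request:
arm_command(
  steps=[
    [[0,0,0.04],[0,0,0],0],
  ],
)

```text
time_s: 3.42
tool_pos: [0.5481, 0.0644, 0.0471]
eef_rot: [-0.022, 3.137, 0.002]
force: [0.3, 0.3, -0.2]
finger_gap: 0.0001
```

```bash
python3 - <<'E'
from h import *
i,_,_=snap('wrist','w3'); s,_,_=snap('side','s3')
cv2.imwrite('pics/w3z.png',np.vstack([cv2.resize(i[180:330,220:420],None,fx=3,fy=3)[:400],cv2.resize(s[170:270,270:470],None,fx=3,fy=3)])[:600] if 0 else cv2.resize(i[180:330,220:420],None,fx=4,fy=4))
cv2.imwrite('pics/s3z.png',cv2.resize(s[150:280,250:420],None,fx=4,fy=4))
print(arm.get_state()['tool_pos'],arm.get_state()['force'])
E
```

```text
[0.54807766 0.06435957 0.04709246] [-0.30537314 -0.87066537 -0.09897885]
```

View pics/w3z.png

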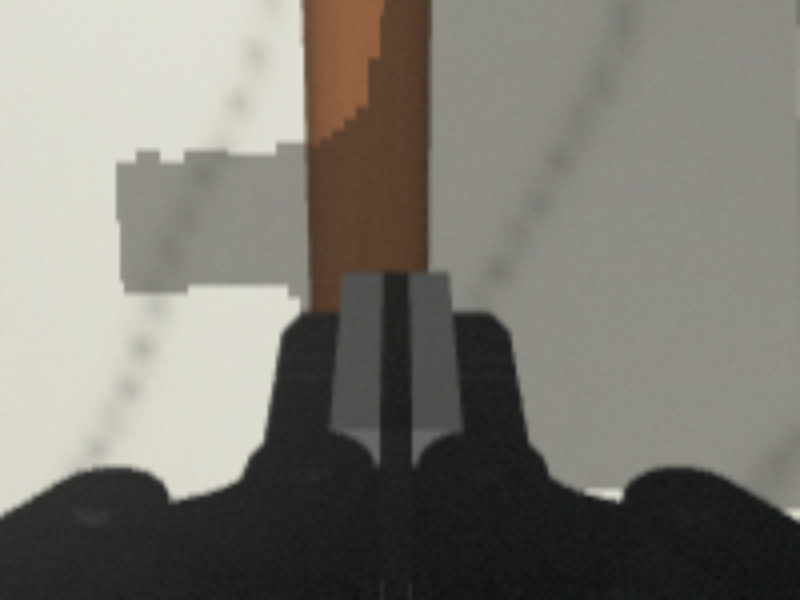

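View pics/s3z.png

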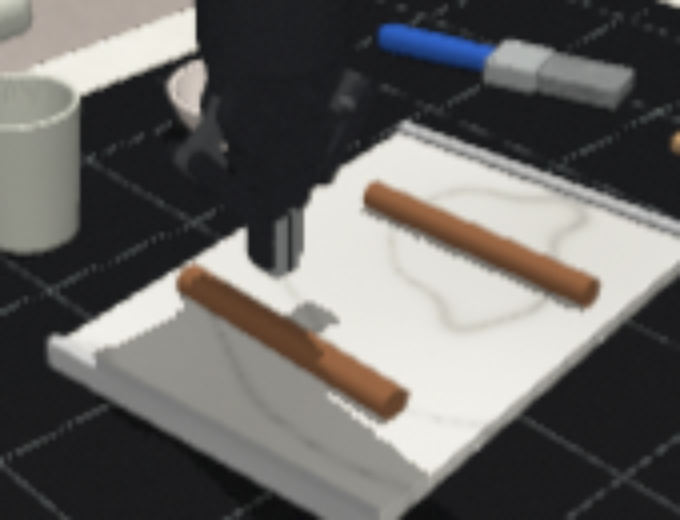

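```bash
python3 - <<'E'
from h import *
i,K,T=load('s3'); iw,Kw,Tw=load('w3')
for z in (.0281,.04,.05,.06,.07):
  for dx in(-.011,.011):
    p=[.548+dx,.0644,z]; print(z,dx,'side',proj(K,T,p).round(1),'zoom',((proj(K,T,p)-[250,150])*4).round(0),'wrist',proj(Kw,Tw,p).round(1))
E
```

```text
0.0281 -0.011 side [321.8 233.2] zoom [287. 333.] wrist [320.3 217.2]
0.0281 0.011 side [314.8 228.8] zoom [259. 315.] wrist [319.7 248.9]
0.04 -0.011 side [321.7 228.6] zoom [287. 314.] wrist [320.4 224.8]
0.04 0.011 side [314.7 224.2] zoom [259. 297.] wrist [319.8 258.1]
0.05 -0.011 side [321.7 224.6] zoom [287. 299.] wrist [320.5 231.9]
0.05 0.011 side [314.7 220.4] zoom [259. 281.] wrist [319.9 266.7]
0.06 -0.011 side [321.7 220.6] zoom [287. 283.] wrist [320.7 239.9]
0.06 0.011 side [314.6 216.4] zoom [258. 266.] wrist [320.  276.3]
0.07 -0.011 side [321.7 216.6] zoom [287. 266.] wrist [320.8 248.9]
0.07 0.011 side [314.6 212.4] zoom [258. 250.] wrist [320.1 287.1]
```

```bash
python3 - <<'E'
from m import *
i,K,T=load('s3'); iw,Kw,Tw=load('w3')
for p in ([.4645,.0575,.021],[.6235,.0602,.021],[.459,-.0935,.021],[.624,-.0825,.021]): print('rod',(proj(K,T,p)-[250,150])*4)
# triangulate tip
for sz in ([250,262],[275,273],[297,262]):
  for wu in ([318,247],):
    p,e=tri(ray(K,T,250+sz[0]/4,150+sz[1]/4),ray(Kw,Tw,*wu)); print(sz,p.round(4),e.round(4))
cv2.imwrite('pics/s3y.png',cv2.resize(i[170:245,290:390],None,fx=8,fy=8,interpolation=cv2.INTER_CUBIC))
t,_,_=snap('top','t3'); cv2.imwrite('pics/t3z.png',cv2.resize(t[150:300,240:400],None,fx=4,fy=4,interpolation=cv2.INTER_CUBIC))
E
```

```text
rod [394.68515951 399.83584063]
rod [188.78828929 274.92462961]
rod [590.48813283 289.78129236]
rod [365.39478634 187.2113866 ]
[250, 262] [0.549  0.0678 0.0632] 0.0193
[275, 273] [0.5429 0.0642 0.0616] 0.0051
[297, 262] [0.5326 0.0625 0.0746] 0.002
```

View pics/s3y.png

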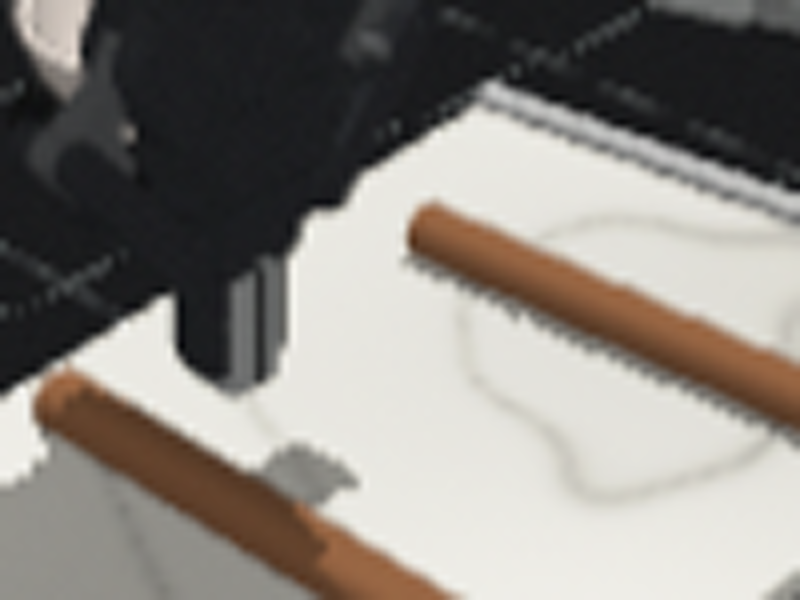

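View pics/t3z.png

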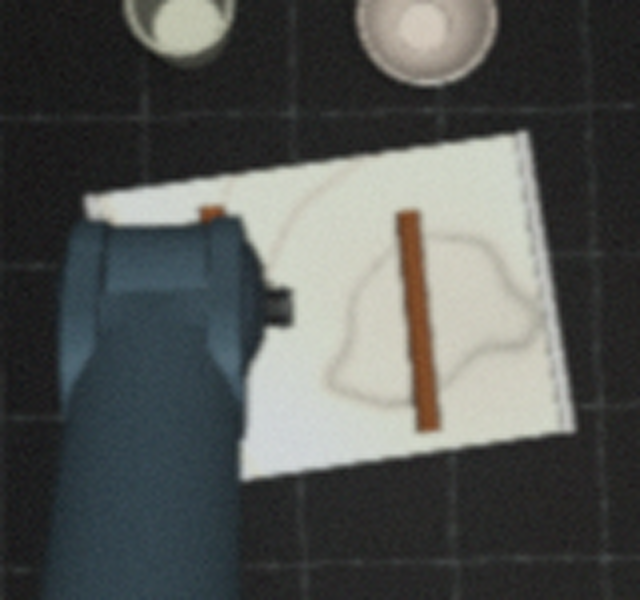

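```bash
python3 - <<'E'
from m import *
i,K,T=load('s3'); iw,Kw,Tw=load('w3')
# features: pad bottom corners. wrist pads bottom edges: left pad (340..380), right pad(412..450) at y 270 zoom4 from (220,180)
for n,s,w in (('pad +y bottom',(233,390),(430,271)),('pad -y bottom',(272,378),(360,271)),('pad+y top',(240,275),(437,428)),):
    p,e=tri(ray(K,T,290+s[0]/8,170+s[1]/8),ray(Kw,Tw,220+w[0]/4,180+w[1]/4)); print(n,p.round(4),e.round(4))
print(T[:3,3], Tw[:3,3],Tw[:3,:3].round(3))
E
```

```text
pad +y bottom [0.5398 0.0682 0.0647] 0.0014
pad -y bottom [0.5375 0.0585 0.0661] 0.0019
pad+y top [0.5382 0.0676 0.1004] 0.0003
[0.02189695 0.54049293 0.53012543] [0.46503079 0.06207254 0.20708069] [[-0.015 -0.946 -0.324]
 [ 1.    -0.014 -0.006]
 [ 0.001 -0.324  0.946]]
```

Request:
arm_command(
  steps=[
    [[0,0,0],[0,0,-7],0],
    [[0,0,0],[0,0,-7],0],
  ],
)

```text
time_s: 3.73
tool_pos: [0.5483, 0.0645, 0.0472]
eef_rot: [-0.417, 3.109, 0.0]
force: [0.2, -0.1, -0.8]
finger_gap: -0.0004
```

```bash
python3 - <<'E'
from h import *
print(arm.get_state()['joint_pos'].round(3))
delta([.545,.0645,.030],91)
E
```

```text
[-0.461  0.421  0.318  1.974 -0.185  0.769  1.8  ]
t 3.73 pos [0.5483 0.0645 0.0472] d_cm [0.33 0.09 1.72] | 1.76 rot [  0.3   0.2 104.3] F [ 0.22 -0.14 -0.79] gap -0.0004
n 16
    [0.02, 0.01, 0.11] [0.0, 0.0, 6.5]
    [0.02, 0.0, 0.11] [0.0, 0.0, 6.5]
    [0.02, 0.0, 0.11] [0.0, 0.0, 6.5]
    [0.02, -0.0, 0.11] [0.0, 0.0, 6.5]
    [0.02, -0.0, 0.11] [0.0, 0.0, 6.5]
    [0.02, -0.01, 0.11] [0.0, 0.0, 6.5]
    [0.02, -0.01, 0.11] [0.0, 0.0, 6.5]
    [0.02, -0.01, 0.11] [0.0, 0.0, 6.5]
    [0.02, -0.01, 0.11] [0.0, 0.0, 6.5]
    [0.02, -0.01, 0.11] [0.0, 0.0, 6.5]
    [0.01, -0.02, 0.11] [0.0, 0.0, 6.5]
    [0.01, -0.02, 0.11] [0.0, 0.0, 6.5]
    [0.01, -0.02, 0.11] [0.0, 0.0, 6.5]
    [0.01, -0.02, 0.11] [0.0, 0.0, 6.5]
    [0.01, -0.02, 0.11] [0.0, 0.0, 6.5]
    [0.0, -0.02, 0.11] [0.0, 0.0, 6.5]
```

Request:
arm_command(
  steps=[
    [[0,0,0],[0,0,7],0],
    [[0,0,0],[0,0,7],0],
    [[0,0,0],[0,0,7],0],
    [[0,0,0],[0,0,7],0],
    [[0,0,0],[0,0,7],0],
    [[0,0,0],[0,0,7],0],
    [[0,0,0],[0,0,7],0],
    [[0,0,0],[0,0,7],0],
    [[0,0,0.3],[0,0,7],0],
    [[0,0,0.3],[0,0,7],0],
  ],
)

```text
time_s: 4.57
tool_pos: [0.5508, 0.0652, 0.0437]
eef_rot: [1.474, 2.766, 0.014]
force: [0.1, -0.4, 0.5]
finger_gap: -0.0
```

Request:
arm_command(
  steps=[
    [[0,0,0.3],[0,0,7],0],
    [[0,0,0.3],[0,0,7],0],
    [[0,0,0.3],[0,0,7],0],
    [[0,0,0],[0,0,7],0],
    [[0,0,0],[0,0,3],0],
    [[0,0,0],[0,0,0],0],
  ],
)

```text
time_s: 5.07
tool_pos: [0.5514, 0.0667, 0.0346]
eef_rot: [2.18, 2.256, 0.018]
force: [0.4, 0.7, 0.5]
finger_gap: 0.0002
```

```bash
python3 - <<'E'
from h import *
i,_,_=snap('wrist','w4'); s,_,_=snap('side','s4')
cv2.imwrite('pics/s4z.png',np.hstack([cv2.resize(s[170:245,290:390],None,fx=4,fy=4),cv2.resize(i[150:300,220:420],None,fx=2,fy=2)]))
print(arm.get_state()['joint_pos'].round(3))
delta([.545,.066,.020],91)
E
```

```text
[-0.777  0.528  0.709  1.989 -0.489  0.785  0.253]
t 5.17 pos [0.5515 0.0668 0.0347] d_cm [-0.06 -0.67  1.46] | 1.61 rot [ 0.7 -0.3  1.1] F [-0.51  0.07 -0.55] gap -0.0002
n 1
    [-0.06, -0.67, 1.46] [0.7, -0.3, 1.1]
```

View pics/s4z.png

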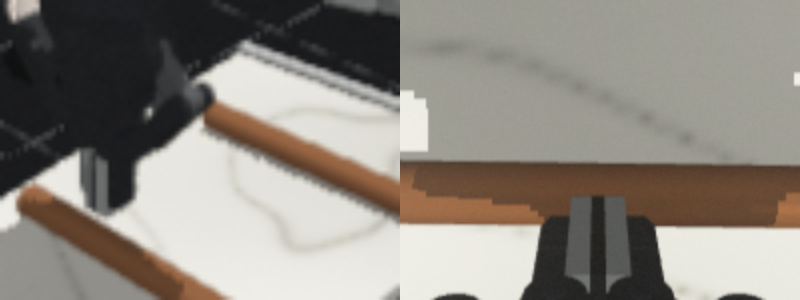

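Request:
arm_command(
  steps=[
    [[0,-0.3,0.4],[0.5,-0.2,0.8],0],
    [[0,-0.3,0.4],[0.1,0,0.2],0],
    [[0,0,0.3],[0,0,0],0],
  ],
)

```text
time_s: 5.42
tool_pos: [0.5461, 0.067, 0.0239]
eef_rot: [-2.198, -2.244, -0.006]
force: [-0.6, -0.6, 0.1]
finger_gap: -0.0002
```

Request:
arm_command(
  steps=[
    [[0,0,0],[0,0,0],0],
  ],
)

```text
time_s: 5.5
tool_pos: [0.5454, 0.067, 0.0231]
eef_rot: [-2.197, -2.244, -0.004]
force: [-0.7, -0.8, -0.4]
finger_gap: -0.0
```

Request:
arm_command(
  steps=[
    [[0,0,0.2],[0,0,0],0],
    [[0,0,0.2],[0,0,0],0],
    [[0,0,0.1],[0,0,0],0],
  ],
)

```text
time_s: 5.75
tool_pos: [0.5451, 0.0669, 0.0173]
eef_rot: [-2.197, -2.244, -0.004]
force: [-0.9, -0.3, -0.1]
finger_gap: 0.0002
```

```bash
python3 - <<'E'
from h import *
i,_,_=snap('wrist','w5'); s,_,_=snap('side','s5')
cv2.imwrite('pics/s5z.png',np.hstack([cv2.resize(s[170:245,290:390],None,fx=4,fy=4),cv2.resize(i[150:300,220:420],None,fx=2,fy=2)]))
delta([.545,.066,.012],91)
E
```

```text
t 5.85 pos [0.545  0.0668 0.0174] d_cm [-0.08 -0.    0.54] | 0.55 rot [ 0.  -0.2  0.2] F [-0.22 -0.47 -0.58] gap -0.0002
n 1
    [-0.08, -0.0, 0.54] [0.0, -0.2, 0.2]
```

View pics/s5z.png

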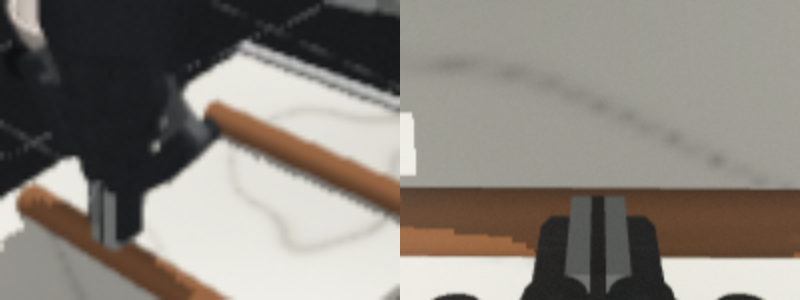

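Request:
arm_command(
  steps=[
    [[-0.1,0,0.2],[0,0,0],0],
    [[0,0,0.1],[0,0,0],0],
  ],
)

```text
time_s: 6.02
tool_pos: [0.5455, 0.0657, 0.0145]
eef_rot: [-2.197, -2.244, -0.004]
force: [0.1, -0.3, 0.1]
finger_gap: 0.0
```

Request:
arm_command(
  steps=[
    [[0,0,0.05],[0,0,0],0],
  ],
)

```text
time_s: 6.1
tool_pos: [0.5455, 0.0657, 0.0139]
eef_rot: [-2.197, -2.244, -0.004]
force: [1.1, -0.3, 0.0]
finger_gap: -0.0
```

Request:
arm_command(
  steps=[
    [[0,0,0.05],[0,0,0],0],
  ],
)

```text
time_s: 6.18
tool_pos: [0.5456, 0.0656, 0.0134]
eef_rot: [-2.197, -2.244, -0.004]
force: [-0.6, -0.3, 0.2]
finger_gap: 0.0001
```

Request:
arm_command(
  steps=[
    [[0,0,0.05],[0,0,0],0],
  ],
)

```text
time_s: 6.27
tool_pos: [0.5457, 0.0656, 0.0129]
eef_rot: [-2.197, -2.244, -0.005]
force: [-0.1, 0.3, -0.3]
finger_gap: 0.0003
```

Request:
arm_command(
  steps=[
    [[0,0,0.05],[0,0,0],0],
  ],
)

```text
time_s: 6.35
tool_pos: [0.5457, 0.0657, 0.0123]
eef_rot: [-2.197, -2.244, -0.005]
force: [0.2, -0.1, 0.5]
finger_gap: -0.0002
```

Request:
arm_command(
  steps=[
    [[0,0,0.05],[0,0,0],0],
  ],
)

```text
time_s: 6.43
tool_pos: [0.5457, 0.0657, 0.0118]
eef_rot: [-2.197, -2.244, -0.005]
force: [-0.0, -0.4, 1.1]
finger_gap: 0.0003
```

Request:
arm_command(
  steps=[
    [[0,0,0.05],[0,0,0],0],
  ],
)

```text
time_s: 6.52
tool_pos: [0.5458, 0.0657, 0.0113]
eef_rot: [-2.197, -2.244, -0.005]
force: [-0.6, -0.2, 0.3]
finger_gap: -0.0002
```

Request:
arm_command(
  steps=[
    [[0,0,0.05],[0,0,0],0],
  ],
)

```text
time_s: 6.6
tool_pos: [0.5458, 0.0657, 0.0111]
eef_rot: [-2.197, -2.244, -0.005]
force: [-1.8, -0.5, 6.0]
finger_gap: 0.0001
```

Request:
arm_command(
  steps=[
    [[-0.2,0,0.03],[0,0,0],0],
  ],
)

```text
time_s: 6.68
tool_pos: [0.5459, 0.0645, 0.0112]
eef_rot: [-2.195, -2.244, -0.006]
force: [-1.3, 2.0, 6.0]
finger_gap: -0.0
```

Request:
arm_command(
  steps=[
    [[-0.2,0,0.03],[0,0,0],0],
  ],
)

```text
time_s: 6.77
tool_pos: [0.5459, 0.0631, 0.0114]
eef_rot: [-2.194, -2.243, -0.007]
force: [-0.9, 0.3, 5.6]
finger_gap: 0.0001
```

Request:
arm_command(
  steps=[
    [[-0.2,0,0.03],[0,0,0],0],
  ],
)

```text
time_s: 6.85
tool_pos: [0.5459, 0.0618, 0.0116]
eef_rot: [-2.193, -2.243, -0.008]
force: [-1.8, 0.6, 4.4]
finger_gap: 0.0002
```

Request:
arm_command(
  steps=[
    [[-0.2,0,0.03],[0,0,0],0],
  ],
)

```text
time_s: 6.93
tool_pos: [0.5459, 0.0603, 0.0118]
eef_rot: [-2.191, -2.242, -0.009]
force: [-1.3, 0.6, 6.2]
finger_gap: -0.0001
```

Request:
arm_command(
  steps=[
    [[-0.25,0,0.03],[0,0,0],0],
  ],
)

```text
time_s: 7.02
tool_pos: [0.5459, 0.0586, 0.012]
eef_rot: [-2.19, -2.241, -0.01]
force: [-2.0, 2.0, 6.1]
finger_gap: 0.0003
```

Request:
arm_command(
  steps=[
    [[-0.25,0,0.03],[0,0,0],0],
  ],
)

```text
time_s: 7.1
tool_pos: [0.5459, 0.0567, 0.0123]
eef_rot: [-2.188, -2.241, -0.011]
force: [-2.5, 0.4, 5.7]
finger_gap: -0.0002
```

Request:
arm_command(
  steps=[
    [[-0.25,0,0.03],[0,0,0],0],
  ],
)

```text
time_s: 7.18
tool_pos: [0.5459, 0.0547, 0.0125]
eef_rot: [-2.187, -2.24, -0.012]
force: [-2.6, 0.6, 5.8]
finger_gap: 0.0003
```

Request:
arm_command(
  steps=[
    [[-0.25,0,0.03],[0,0,0],0],
  ],
)

```text
time_s: 7.27
tool_pos: [0.5459, 0.0526, 0.0128]
eef_rot: [-2.186, -2.239, -0.013]
force: [-3.0, 0.9, 6.5]
finger_gap: 0.0002
```

Request:
arm_command(
  steps=[
    [[-0.25,0,0.03],[0,0,0],0],
  ],
)

```text
time_s: 7.35
tool_pos: [0.546, 0.0505, 0.013]
eef_rot: [-2.185, -2.239, -0.014]
force: [-2.0, 0.8, 5.7]
finger_gap: -0.0001
```

Request:
arm_command(
  steps=[
    [[-0.25,0,0.03],[0,0,0],0],
  ],
)

```text
time_s: 7.43
tool_pos: [0.546, 0.0482, 0.0132]
eef_rot: [-2.184, -2.238, -0.014]
force: [-2.1, 1.2, 5.0]
finger_gap: 0.0
```

Request:
arm_command(
  steps=[
    [[-0.25,0,0.03],[0,0,0],0],
  ],
)

```text
time_s: 7.52
tool_pos: [0.546, 0.0459, 0.0133]
eef_rot: [-2.183, -2.238, -0.015]
force: [-0.8, 1.4, 4.6]
finger_gap: 0.0003
```

Request:
arm_command(
  steps=[
    [[-0.25,0,0.03],[0,0,0],0],
  ],
)

```text
time_s: 7.6
tool_pos: [0.5461, 0.0434, 0.0135]
eef_rot: [-2.182, -2.237, -0.016]
force: [-2.4, 0.0, 5.4]
finger_gap: 0.0001
```

Request:
arm_command(
  steps=[
    [[-0.25,0,0.03],[0,0,0],0],
  ],
)

```text
time_s: 7.68
tool_pos: [0.5461, 0.0409, 0.0135]
eef_rot: [-2.182, -2.237, -0.016]
force: [-1.3, 1.2, 5.5]
finger_gap: -0.0002
```

Request:
arm_command(
  steps=[
    [[-0.25,0,0.03],[0,0,0],0],
  ],
)

```text
time_s: 7.77
tool_pos: [0.5461, 0.0382, 0.0135]
eef_rot: [-2.182, -2.236, -0.016]
force: [-1.4, 0.8, 4.9]
finger_gap: 0.0003
```

Request:
arm_command(
  steps=[
    [[-0.25,0,0.03],[0,0,0],0],
  ],
)

```text
time_s: 7.85
tool_pos: [0.5462, 0.0353, 0.0134]
eef_rot: [-2.182, -2.236, -0.016]
force: [-1.1, -0.1, 3.3]
finger_gap: 0.0001
```

Request:
arm_command(
  steps=[
    [[0,0,-1.0],[0,0,0],0],
    [[0,0,-1.5],[0,0,-7],0],
    [[0,0,-1.5],[0,0,-7],50],
    [[0,0,-1.5],[0,0,-7],50],
    [[0,0,0],[0,0,-7],50],
    [[0,0,0],[0,0,-7],50],
    [[0,0,0],[0,0,-7],50],
    [[0,0,0],[0,0,-7],50],
    [[0,0,0],[0,0,-7],50],
    [[0,0,0],[0,0,-7],50],
  ],
)

```text
time_s: 8.68
tool_pos: [0.5489, 0.0305, 0.0736]
eef_rot: [0.656, 3.072, 0.021]
force: [0.1, -0.0, 0.2]
finger_gap: 0.0425
```

```bash
python3 - <<'E'
from h import *
snap('wrist','w6')
delta([.525,.044,.07],181)
E
```

```text
t 8.73 pos [0.5491 0.0303 0.0737] d_cm [2.75 0.27 0.38] | 2.79 rot [  0.8   0.  -24.9] F [-1.28  0.41 -0.12] gap 0.0426
n 4
    [0.69, 0.07, 0.1] [0.2, 0.0, -6.2]
    [0.68, 0.14, 0.1] [0.2, 0.0, -6.2]
    [0.66, 0.21, 0.09] [0.2, 0.0, -6.2]
    [0.63, 0.29, 0.09] [0.2, 0.0, -6.2]
```

View pics/w6.png

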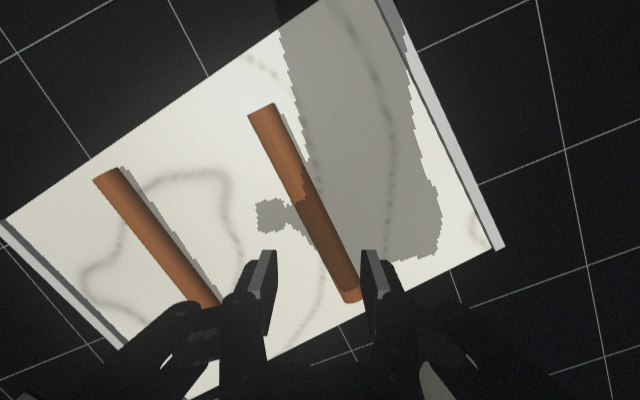

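Request:
arm_command(
  steps=[
    [[0,0.1,0],[0.2,0,-6.5],50],
    [[0,0.2,0],[0.2,0,-6.5],50],
    [[0,0.2,0],[0.2,0,-6.5],50],
    [[0,0.3,0],[0.2,0,-6],50],
    [[0,0,0],[0,0,0],50],
  ],
)

```text
time_s: 9.15
tool_pos: [0.5517, 0.0368, 0.0749]
eef_rot: [-0.053, 3.137, -0.004]
force: [0.3, 0.7, 0.6]
finger_gap: 0.0426
```

```bash
python3 - <<'E'
from m import *
i,_,_=snap('wrist','w7'); 
axis('w7',(230,400),(60,255))
axis('w6',(230,300),(60,195))
delta([.545,.044,.03],181)
E
```

```text
w7 px [311.2  88.5] [309.5 254.5] wid 28.0 world [0.465  0.0279 0.021 ] [0.586  0.0298 0.021 ] len 0.121 yaw 0.91 mid [0.5255 0.0289 0.021 ]
w6 px [261.4 103.5] [296.3 194.5] wid 30.0 world [0.4628 0.0278 0.021 ] [0.5285 0.0219 0.021 ] len 0.066 yaw -5.15 mid [0.4957 0.0248 0.021 ]
t 9.2 pos [0.5517 0.0362 0.0749] d_cm [0.66 0.81 4.48] | 4.61 rot [-0.2  0.2  0.7] F [ 0.12  0.46 -0.23] gap 0.0426
n 2
    [0.33, 0.41, 2.24] [-0.1, 0.1, 0.4]
    [0.33, 0.4, 2.24] [-0.1, 0.1, 0.4]
```

View pics/w7.png

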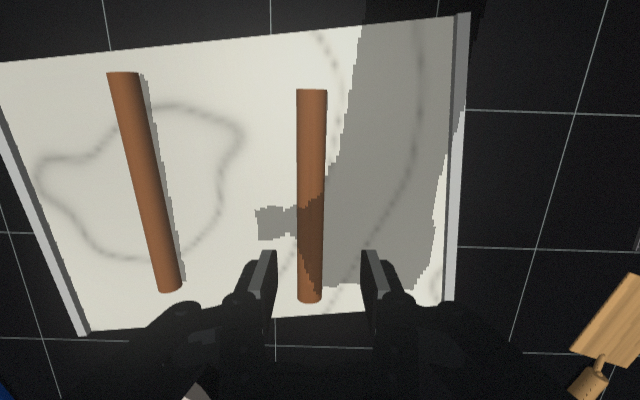

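Request:
arm_command(
  steps=[
    [[0.3,-0.4,2.5],[-0.1,0.1,0.4],50],
    [[0.3,-0.3,2.5],[0,0,0.2],50],
    [[0,0,1.5],[0,0,0],50],
    [[0,0,0.5],[0,0,0],50],
    [[0,0,0],[0,0,0],50],
  ],
)

```text
time_s: 9.62
tool_pos: [0.5497, 0.0276, 0.0051]
eef_rot: [0.004, 3.131, -0.003]
force: [-1.0, 0.1, 0.5]
finger_gap: 0.0428
```

```bash
python3 - <<'E'
from m import *
i,_,_=snap('wrist','w8'); s,_,_=snap('side','s8')
cv2.imwrite('pics/s8z.png',np.hstack([cv2.resize(s[170:245,290:390],None,fx=4,fy=4),cv2.resize(i[150:300,220:420],None,fx=2,fy=2)]))
delta([.545,.0293,-.005],181)
E
```

```text
t 9.72 pos [0.5508 0.0279 0.0064] d_cm [0.59 0.15 1.14] | 1.29 rot [-0.1  0.7 -1.1] F [-0.06  0.17 -0.37] gap 0.043
n 1
    [0.59, 0.15, 1.14] [-0.1, 0.7, -1.1]
```

View pics/s8z.png

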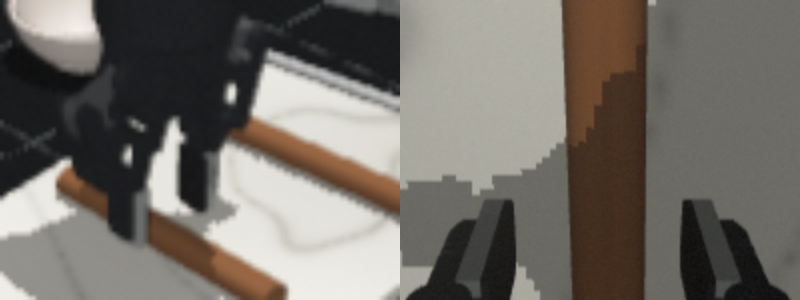

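Request:
arm_command(
  steps=[
    [[0.3,0.1,0.6],[0,0.6,-1],50],
    [[0.2,0.1,0.3],[0,0,0],50],
    [[0,0,0],[0,0,0],50],
  ],
)

```text
time_s: 9.97
tool_pos: [0.5485, 0.0304, -0.0004]
eef_rot: [-0.026, 3.135, -0.001]
force: [0.4, -0.3, 0.3]
finger_gap: 0.0428
```

Request:
arm_command(
  steps=[
    [[0.2,0,0.35],[0,0.3,0],35],
    [[0,0,0],[0,0,0],30],
    [[0,0,0],[0,0,0],25],
  ],
)

```text
time_s: 10.22
tool_pos: [0.5475, 0.031, -0.003]
eef_rot: [-0.026, 3.138, 0.001]
force: [0.7, -0.3, 0.5]
finger_gap: 0.0217
```

Request:
arm_command(
  steps=[
    [[0,0,0],[0,0,0],10],
    [[0,0,0],[0,0,0],0],
    [[0,0,0],[0,0,0],0],
  ],
)

```text
time_s: 10.47
tool_pos: [0.5479, 0.031, -0.0025]
eef_rot: [-0.026, 3.137, 0.001]
force: [0.2, 0.8, 0.3]
finger_gap: 0.0177
```

```bash
cat >> m.py <<'E'
def width(tag,xr,yr,z=.021):
    i,K,T=load(tag); h=cv2.cvtColor(i,cv2.COLOR_BGR2HSV)
    m=cv2.inRange(h,(0,90,25),(16,255,220)); w=np.zeros_like(m); w[yr[0]:yr[1],xr[0]:xr[1]]=m[yr[0]:yr[1],xr[0]:xr[1]]
    n,l,s,c=cv2.connectedComponentsWithStats(w); k=1+np.argmax(s[1:,4]); ys,xs=np.nonzero(l==k)
    W=[];Y=[]
    for y in range(ys.min()+6,ys.max()-6):
        q=xs[ys==y]; Y.append((y,q.min()-.5,q.max()+.5))
    Y=np.array(Y); fl=np.polyfit(Y[:,0],Y[:,1],1); fr=np.polyfit(Y[:,0],Y[:,2],1)
    out=[]
    for y in np.linspace(Y[0,0],Y[-1,0],4):
        L=onz(K,T,np.polyval(fl,y),y,z);Rr=onz(K,T,np.polyval(fr,y),y,z)
        c=(L+Rr)/2; o=T[:3,3]; a=onz(K,T,(np.polyval(fl,y)+np.polyval(fr,y))/2,y,z)
        # angular width about the plane containing axis
        y2=y+10; c2=onz(K,T,(np.polyval(fl,y2)+np.polyval(fr,y2))/2,y2,z); ax=(c2-a)/np.linalg.norm(c2-a)
        pr=lambda v:v-ax*(v@ax)
        u,v=pr(L-o),pr(Rr-o); u/=np.linalg.norm(u);v/=np.linalg.norm(v); ang=np.arccos(u@v); D=np.linalg.norm(pr(c-o))
        out.append(2*D*np.sin(ang/2)*1000)
    print(tag,'diam mm',np.round(out,2))
E
python3 - <<'E'
from m import *
print('L before');width('w1',(310,350),(110,240)); width('w2',(270,330),(80,240)); width('w3',(270,345),(60,240))
print('L after');width('w7',(270,350),(60,245));width('w8',(270,360),(60,300))
print('R');width('w1',(160,240),(90,280));width('w2',(20,140),(70,330));width('w7',(90,200),(60,300))
E
```

```text
L before
w1 diam mm [18.44 18.27 18.09 17.9 ]
w2 diam mm [19.14 19.16 19.18 19.2 ]
w3 diam mm [19.41 19.36 19.3  19.24]
L after
w7 diam mm [19.25 19.29 19.33 19.38]
w8 diam mm [19.48 19.48 19.49 19.5 ]
R
w1 diam mm [16.7  16.56 16.41 16.24]
w2 diam mm [17.89 17.28 16.57 15.74]
w7 diam mm [17.18 17.   16.79 16.54]
```

Request:
arm_command(
  steps=[
    [[0,0,-1.5],[0,0,0],0],
    [[0,0,-2.5],[0,0,0],0],
    [[0,0,-2.5],[0,0,0],0],
    [[0,0,0],[0,0,0],0],
  ],
)

```text
time_s: 10.8
tool_pos: [0.5448, 0.0304, 0.0621]
eef_rot: [0.025, -3.139, 0.002]
force: [1.4, 0.1, -0.2]
finger_gap: 0.0171
```

```bash
python3 - <<'E'
from m import *
i,_,_=snap('wrist','w9'); s,_,_=snap('side','s9')
cv2.imwrite('pics/s9z.png',np.hstack([cv2.resize(s[150:250,270:400],(390,300)),cv2.resize(i[100:300,190:450],(390,300))]))
delta([.477,.358,.06],182.8)
E
```

```text
t 10.9 pos [0.5419 0.0305 0.0588] d_cm [ 5.95 32.85 -0.13] | 33.39 rot [-0.1 -0.5 -1.9] F [-0.98  0.18 -0.81] gap 0.0176
n 9
    [0.66, 3.65, -0.01] [-0.0, -0.1, -0.2]
    [0.65, 3.65, -0.01] [-0.0, -0.1, -0.2]
    [0.63, 3.65, -0.01] [-0.0, -0.1, -0.2]
    [0.62, 3.66, -0.01] [-0.0, -0.1, -0.2]
    [0.61, 3.66, -0.01] [-0.0, -0.1, -0.2]
    [0.59, 3.66, -0.01] [-0.0, -0.1, -0.2]
    [0.58, 3.66, -0.01] [-0.0, -0.1, -0.2]
    [0.57, 3.67, -0.01] [-0.0, -0.1, -0.2]
    [0.56, 3.67, -0.01] [-0.0, -0.1, -0.2]
```

View pics/s9z.png

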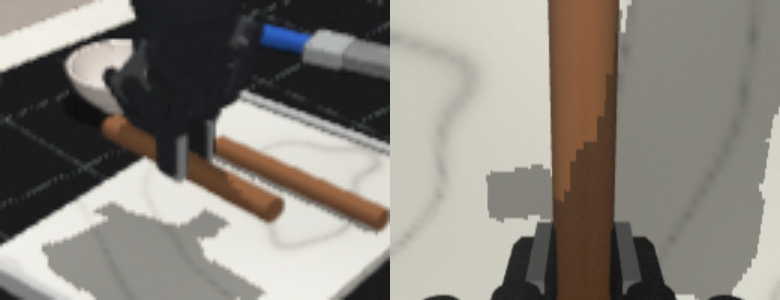

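Request:
arm_command(
  steps=[
    [[0.7,3.6,0],[0,0,-0.2],0],
    [[0.6,3.7,0],[0,0,-0.2],0],
    [[0.6,3.7,0],[0,0,-0.2],0],
    [[0.6,3.7,0],[0,0,-0.2],0],
    [[0.6,3.7,0],[0,0,-0.2],0],
    [[0.6,3.7,0],[0,0,-0.2],0],
    [[0.6,3.7,0],[0,0,-0.2],0],
    [[0.6,3.7,0],[0,0,-0.2],0],
    [[0.5,2.5,0],[0,0,0],0],
    [[0,0,0],[0,0,0],0],
  ],
)

```text
time_s: 11.73
tool_pos: [0.4689, 0.3537, 0.0427]
eef_rot: [0.05, -3.115, 0.021]
force: [-1.2, 0.5, -0.5]
finger_gap: 0.0176
```

Request:
arm_command(
  steps=[
    [[0,0,0],[0,0,0],0],
  ],
)

```text
time_s: 11.82
tool_pos: [0.4669, 0.3548, 0.0408]
eef_rot: [0.056, -3.113, 0.024]
force: [0.3, -0.9, -0.8]
finger_gap: 0.0174
```

```bash
python3 - <<'E'
from m import *
i,_,_=snap('wrist','w10'); s,_,_=snap('side','s10')
cv2.imwrite('pics/s10z.png',np.hstack([cv2.resize(s[200:400,130:390],(390,300)),cv2.resize(i,(480,300))[:,40:440]]))
delta([.477,.358,-.005],182.8)
E
```

```text
t 11.92 pos [0.4671 0.3537 0.041 ] d_cm [-1.14  0.47  4.56] | 4.73 rot [-0.8 -1.7 -0.9] F [ 0.2   0.17 -0.33] gap 0.0177
n 2
    [-0.57, 0.23, 2.28] [-0.4, -0.8, -0.4]
    [-0.54, 0.21, 2.29] [-0.4, -0.8, -0.4]
```

View pics/s10z.png

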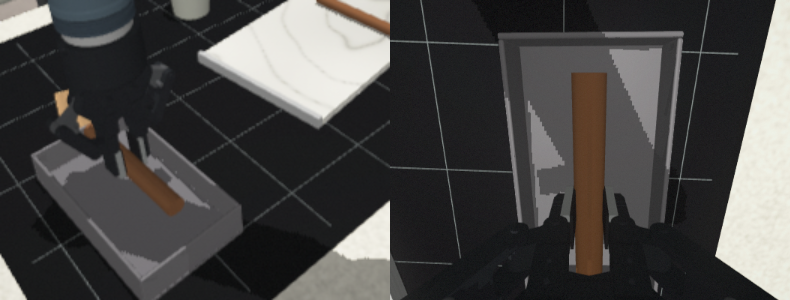

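Request:
arm_command(
  steps=[
    [[-0.5,0.2,1.5],[-0.4,-0.8,-0.4],0],
    [[-0.5,0.2,1.5],[-0.4,-0.8,-0.4],0],
    [[0,0,0.8],[0,0,0],0],
    [[0,0,0],[0,0,0],0],
  ],
)

```text
time_s: 12.25
tool_pos: [0.4797, 0.3488, 0.0008]
eef_rot: [-0.059, 3.141, -0.008]
force: [0.3, -0.8, -0.8]
finger_gap: 0.0177
```

```bash
python3 - <<'E'
from m import *
delta([.477,.358,-.005],182.8)
E
```

```text
t 12.25 pos [0.4797 0.3488 0.0008] d_cm [0.24 0.93 0.57] | 1.12 rot [-0.3  0.  -0.7] F [ 0.27 -0.8  -0.83] gap 0.0177
n 1
    [0.24, 0.93, 0.57] [-0.3, 0.0, -0.7]
```

Request:
arm_command(
  steps=[
    [[0.2,0.4,0.3],[-0.3,0,-0.5],0],
    [[0,0.2,0.2],[0,0,0],0],
    [[0,0,0],[0,0,0],0],
  ],
)

```text
time_s: 12.5
tool_pos: [0.4787, 0.3503, -0.0047]
eef_rot: [0.063, -3.14, 0.004]
force: [0.4, -0.5, -0.1]
finger_gap: 0.0173
```

Request:
arm_command(
  steps=[
    [[0,0,0],[0,0,0],30],
    [[0,0,0],[0,0,0],35],
    [[0,0,0],[0,0,0],35],
    [[0,0,-1.0],[0,0,0],35],
    [[0,0,-2.5],[0,0,0],35],
    [[0,0,-3.5],[0,0,0],35],
    [[0,0,0],[0,0,0],20],
    [[0,0,0],[0,0,0],0],
  ],
)

```text
time_s: 13.17
tool_pos: [0.4798, 0.3518, 0.0727]
eef_rot: [-0.063, 3.14, -0.0]
force: [-0.5, -0.1, -1.1]
finger_gap: 0.0064
```

```bash
python3 - <<'E'
from m import *
i,_,_=snap('wrist','w11'); s,_,_=snap('side','s11')
cv2.imwrite('pics/s11z.png',np.hstack([cv2.resize(s[200:400,130:390],(390,300)),cv2.resize(i,(480,300))[:,40:440]]))
delta([.545,-.05,.09],92)
E
```

```text
t 13.27 pos [0.4808 0.3523 0.0726] d_cm [ -4.82 -40.45  -1.76] | 40.78 rot [ 0.2  0.1 90.3] F [-0.49 -0.03  0.53] gap 0.0
n 14
    [-0.34, -2.89, -0.13] [0.0, 0.0, 6.4]
    [-0.67, -2.83, -0.12] [0.0, 0.0, 6.4]
    [-0.98, -2.74, -0.12] [0.0, 0.0, 6.4]
    [-1.28, -2.61, -0.12] [0.0, 0.0, 6.4]
    [-1.57, -2.45, -0.12] [0.0, 0.0, 6.4]
    [-1.83, -2.26, -0.12] [0.0, 0.0, 6.4]
    [-2.07, -2.04, -0.12] [0.0, 0.0, 6.4]
    [-2.29, -1.79, -0.12] [0.0, 0.0, 6.4]
    [-2.48, -1.53, -0.12] [0.0, 0.0, 6.4]
    [-2.63, -1.24, -0.12] [0.0, 0.0, 6.4]
    [-2.76, -0.93, -0.12] [0.0, 0.0, 6.4]
    [-2.84, -0.62, -0.12] [0.0, 0.0, 6.4]
    [-2.89, -0.3, -0.12] [0.0, 0.0, 6.4]
    [-2.91, 0.03, -0.12] [0.0, 0.0, 6.4]
```

View pics/s11z.png

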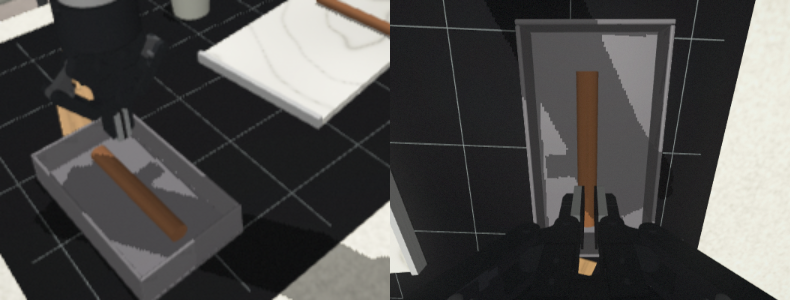

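Request:
arm_command(
  steps=[
    [[-0.3,-2.9,-0.3],[0,0,6.4],0],
    [[-0.7,-2.8,-0.3],[0,0,6.4],0],
    [[-1.0,-2.8,-0.3],[0,0,6.4],0],
    [[-1.3,-2.6,-0.3],[0,0,6.4],0],
    [[-1.6,-2.5,-0.2],[0,0,6.4],0],
    [[-1.9,-2.3,-0.2],[0,0,6.4],0],
    [[-2.1,-2.1,-0.2],[0,0,6.4],0],
    [[-2.3,-1.8,-0.2],[0,0,6.4],0],
    [[-2.5,-1.5,-0.2],[0,0,6.4],0],
    [[-2.6,-1.2,-0.2],[0,0,6.4],0],
  ],
)

```text
time_s: 14.1
tool_pos: [0.5182, 0.0622, 0.0899]
eef_rot: [-1.648, -2.664, 0.003]
force: [-0.3, -0.9, -1.0]
finger_gap: 0.0006
```

```bash
python3 - <<'E'
from m import *
print(arm.get_state()['joint_pos'].round(2))
delta([.545,-.095,.055],93.8)
E
```

```text
[-0.77  0.36  0.66  2.03 -0.29  0.86  0.52]
t 14.1 pos [0.5182 0.0622 0.0899] d_cm [-15.29  -4.6    3.42] | 16.33 rot [-0.4 -0.3 22.7] F [-0.28 -0.85 -0.97] gap 0.0006
n 5
    [-3.06, -0.92, 0.68] [-0.1, -0.1, 4.5]
    [-3.12, -0.68, 0.69] [-0.1, -0.1, 4.5]
    [-3.16, -0.43, 0.69] [-0.1, -0.1, 4.5]
    [-3.19, -0.18, 0.69] [-0.1, -0.1, 4.5]
    [-3.19, 0.07, 0.7] [-0.1, -0.1, 4.5]
```

Request:
arm_command(
  steps=[
    [[-3.1,-0.9,0.5],[-0.1,-0.1,4.6],0],
    [[-3.1,-0.7,0.5],[-0.1,-0.1,4.6],0],
    [[-3.2,-0.4,0.6],[-0.1,0,4.5],0],
    [[-3.2,-0.2,0.6],[-0.1,0,4.5],0],
    [[-2.6,0,0.6],[0,0,4.5],0],
    [[0,0,0],[0,0,0],0],
    [[0,0,0],[0,0,0],0],
  ],
)

```text
time_s: 14.68
tool_pos: [0.5388, -0.1063, 0.0575]
eef_rot: [-2.185, -2.256, 0.011]
force: [-0.2, 0.8, 0.1]
finger_gap: 0.0001
```

```bash
python3 - <<'E'
from m import *
i,K,T=snap('wrist','w12')
delta([.543,-.095,.025],93.8)
E
```

```text
t 14.73 pos [ 0.5384 -0.1067  0.0576] d_cm [1.18 0.51 3.25] | 3.49 rot [-0.3  0.3 -1.9] F [-0.17 -1.73 -0.13] gap -0.0002
n 1
    [1.18, 0.51, 3.25] [-0.3, 0.3, -1.9]
```

View pics/w12.png

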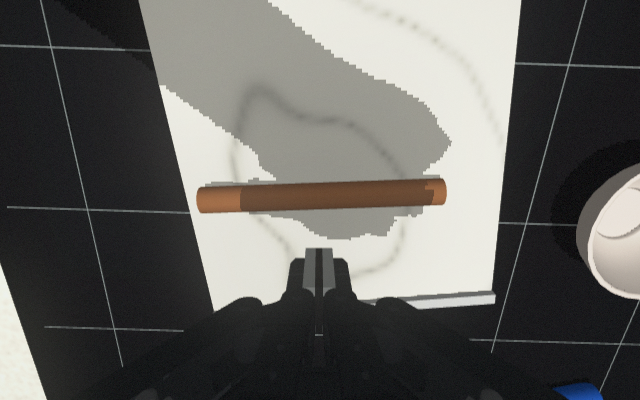

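```bash
python3 - <<'E'
from m import *
i,K,T=load('w12'); h=cv2.cvtColor(i,cv2.COLOR_BGR2HSV); m=cv2.inRange(h,(0,90,25),(16,255,220)); m[:160]=0;m[230:]=0
n,l,s,c=cv2.connectedComponentsWithStats(m); k=1+np.argmax(s[1:,4]); ys,xs=np.nonzero(l==k)
P=np.array([(x,ys[xs==x].min(),ys[xs==x].max()) for x in range(xs.min()+5,xs.max()-4)]); f=np.polyfit(P[:,0],(P[:,1]+P[:,2])/2,1)
a,b=[onz(K,T,x,np.polyval(f,x),.021) for x in (xs.min()-.5,xs.max()+.5)]; d=b-a
print(a.round(4),b.round(4),np.linalg.norm(d),np.degrees(np.arctan2(d[1],d[0])),'mid',((a+b)/2).round(4),'px w',np.median(P[:,2]-P[:,1]+1))
E
```

```text
[ 0.4557 -0.0937  0.021 ] [ 0.6224 -0.0817  0.021 ] 0.16720577510880089 4.116130045631548 mid [ 0.5391 -0.0877  0.021 ] px w 26.0
```

Request:
arm_command(
  steps=[
    [[0.6,0.2,1.5],[-0.3,0.3,-1.9],0],
    [[0.6,0.1,1.5],[0,0,0],0],
    [[0,0,0.4],[0,0,0],0],
    [[0,0,0],[0,0,0],0],
  ],
)

```text
time_s: 15.07
tool_pos: [0.5412, -0.0892, 0.0223]
eef_rot: [-2.134, -2.302, -0.003]
force: [0.4, 0.8, 1.0]
finger_gap: 0.0
```

```bash
python3 - <<'E'
from m import *
delta([.541,-.095,.012],93.8)
E
```

```text
t 15.07 pos [ 0.5412 -0.0892  0.0223] d_cm [-0.58 -0.06  1.03] | 1.19 rot [-0.  -0.2  0.5] F [0.39 0.77 1.01] gap 0.0
n 1
    [-0.58, -0.06, 1.03] [-0.0, -0.2, 0.5]
```

Request:
arm_command(
  steps=[
    [[-0.4,0,0.2],[0,-0.2,0.5],0],
    [[-0.2,0,0.2],[0,0,0],0],
    [[0,0,0.1],[0,0,0],0],
    [[0,0,0],[0,0,0],0],
  ],
)

```text
time_s: 15.4
tool_pos: [0.5426, -0.0928, 0.0181]
eef_rot: [-2.14, -2.299, -0.001]
force: [-0.3, 0.7, -0.5]
finger_gap: 0.0002
```

```bash
python3 - <<'E'
from m import *
delta([.541,-.095,.012],93.8)
E
```

```text
t 15.4 pos [ 0.5426 -0.0928  0.0181] d_cm [-0.21 -0.18  0.61] | 0.67 rot [ 0.  -0.   0.3] F [-0.34  0.7  -0.47] gap 0.0002
n 1
    [-0.21, -0.18, 0.61] [0.0, -0.0, 0.3]
```

Request:
arm_command(
  steps=[
    [[-0.2,0,0.2],[0,0,0.3],0],
    [[-0.1,0,0.1],[0,0,0],0],
  ],
)

```text
time_s: 15.57
tool_pos: [0.5437, -0.0961, 0.0159]
eef_rot: [2.146, 2.292, 0.003]
force: [1.0, -0.3, 0.4]
finger_gap: 0.0002
```

Request:
arm_command(
  steps=[
    [[0,0,0.05],[0,0,0],0],
  ],
)

```text
time_s: 15.65
tool_pos: [0.544, -0.0967, 0.0156]
eef_rot: [2.147, 2.291, 0.004]
force: [0.6, 0.8, -0.6]
finger_gap: -0.0001
```

Request:
arm_command(
  steps=[
    [[0,0,0.05],[0,0,0],0],
  ],
)

```text
time_s: 15.73
tool_pos: [0.544, -0.097, 0.0152]
eef_rot: [2.147, 2.291, 0.004]
force: [0.4, 0.1, 0.0]
finger_gap: -0.0
```

Request:
arm_command(
  steps=[
    [[0,0,0.05],[0,0,0],0],
  ],
)

```text
time_s: 15.82
tool_pos: [0.5441, -0.0973, 0.0148]
eef_rot: [2.147, 2.29, 0.004]
force: [0.1, -0.1, -0.2]
finger_gap: 0.0
```

Request:
arm_command(
  steps=[
    [[0,0,0.05],[0,0,0],0],
  ],
)

```text
time_s: 15.9
tool_pos: [0.5441, -0.0974, 0.0142]
eef_rot: [2.147, 2.29, 0.004]
force: [0.8, -0.7, 0.0]
finger_gap: 0.0
```

Request:
arm_command(
  steps=[
    [[0.2,0,0.05],[0,0,0],0],
  ],
)

```text
time_s: 15.98
tool_pos: [0.544, -0.0959, 0.0138]
eef_rot: [2.148, 2.288, 0.004]
force: [-0.3, 0.0, 0.5]
finger_gap: -0.0002
```

Request:
arm_command(
  steps=[
    [[0.1,0,0.05],[0,0,0],0],
  ],
)

```text
time_s: 16.07
tool_pos: [0.5439, -0.0946, 0.0132]
eef_rot: [2.148, 2.289, 0.004]
force: [0.4, -0.0, 0.8]
finger_gap: 0.0001
```

Request:
arm_command(
  steps=[
    [[0,0,0.05],[0,0,0],0],
  ],
)

```text
time_s: 16.15
tool_pos: [0.5439, -0.0942, 0.0126]
eef_rot: [2.148, 2.289, 0.004]
force: [-0.5, 0.3, -0.0]
finger_gap: -0.0003
```

Request:
arm_command(
  steps=[
    [[0,0,0.05],[0,0,0],0],
  ],
)

```text
time_s: 16.23
tool_pos: [0.5439, -0.0939, 0.012]
eef_rot: [2.147, 2.29, 0.004]
force: [-0.2, -0.7, 0.0]
finger_gap: -0.0001
```

Request:
arm_command(
  steps=[
    [[0,0,0.05],[0,0,0],0],
  ],
)

```text
time_s: 16.32
tool_pos: [0.544, -0.0938, 0.0117]
eef_rot: [2.147, 2.29, 0.004]
force: [-0.2, -0.2, 6.1]
finger_gap: 0.0
```

Request:
arm_command(
  steps=[
    [[0.2,0,0.03],[0,0,0],0],
  ],
)

```text
time_s: 16.4
tool_pos: [0.5438, -0.0925, 0.0118]
eef_rot: [2.148, 2.289, 0.004]
force: [-1.9, -1.0, 3.9]
finger_gap: -0.0
```

Request:
arm_command(
  steps=[
    [[0.25,0,0.03],[0,0,0],0],
  ],
)

```text
time_s: 16.48
tool_pos: [0.5437, -0.0903, 0.0118]
eef_rot: [2.149, 2.289, 0.004]
force: [-1.5, -0.3, 3.3]
finger_gap: -0.0002
```

Request:
arm_command(
  steps=[
    [[0.25,0,0.03],[0,0,0],0],
  ],
)

```text
time_s: 16.57
tool_pos: [0.5435, -0.088, 0.0118]
eef_rot: [2.149, 2.288, 0.004]
force: [-2.5, -0.5, 4.5]
finger_gap: -0.0001
```

Request:
arm_command(
  steps=[
    [[0.25,0,0.03],[0,0,0],0],
  ],
)

```text
time_s: 16.65
tool_pos: [0.5433, -0.0855, 0.0117]
eef_rot: [2.149, 2.288, 0.004]
force: [-1.9, -0.9, 4.1]
finger_gap: -0.0001
```

Request:
arm_command(
  steps=[
    [[0.25,0,0.03],[0,0,0],0],
  ],
)

```text
time_s: 16.73
tool_pos: [0.5432, -0.0828, 0.0117]
eef_rot: [2.149, 2.288, 0.004]
force: [-3.1, -0.8, 5.8]
finger_gap: -0.0005
```

Request:
arm_command(
  steps=[
    [[0.25,0,0.03],[0,0,0],0],
  ],
)

```text
time_s: 16.82
tool_pos: [0.543, -0.0803, 0.0117]
eef_rot: [2.149, 2.288, 0.004]
force: [-1.5, -0.6, 5.4]
finger_gap: 0.0002
```

Request:
arm_command(
  steps=[
    [[0.25,0,0.03],[0,0,0],0],
  ],
)

```text
time_s: 16.9
tool_pos: [0.5428, -0.0776, 0.0117]
eef_rot: [2.15, 2.288, 0.004]
force: [-1.7, -0.8, 5.5]
finger_gap: 0.0001
```

Request:
arm_command(
  steps=[
    [[0.25,0,0.03],[0,0,0],0],
  ],
)

```text
time_s: 16.98
tool_pos: [0.5426, -0.075, 0.0117]
eef_rot: [2.15, 2.288, 0.004]
force: [-1.9, 0.2, 5.9]
finger_gap: 0.0002
```

Request:
arm_command(
  steps=[
    [[0.25,0,0.03],[0,0,0],0],
  ],
)

```text
time_s: 17.07
tool_pos: [0.5424, -0.0724, 0.0117]
eef_rot: [2.15, 2.288, 0.004]
force: [-1.8, 0.1, 6.0]
finger_gap: -0.0
```

Request:
arm_command(
  steps=[
    [[0.25,0,0.03],[0,0,0],0],
  ],
)

```text
time_s: 17.15
tool_pos: [0.5422, -0.0697, 0.0117]
eef_rot: [2.15, 2.288, 0.004]
force: [-1.1, -0.8, 5.2]
finger_gap: 0.0005
```

Request:
arm_command(
  steps=[
    [[0.25,0,0.03],[0,0,0],0],
  ],
)

```text
time_s: 17.23
tool_pos: [0.542, -0.067, 0.0117]
eef_rot: [2.15, 2.288, 0.004]
force: [-2.2, -0.5, 4.8]
finger_gap: 0.0001
```

Request:
arm_command(
  steps=[
    [[0.2,0,0.03],[0,0,0],0],
  ],
)

```text
time_s: 17.32
tool_pos: [0.5419, -0.0647, 0.0117]
eef_rot: [2.15, 2.289, 0.004]
force: [-1.7, -0.9, 5.1]
finger_gap: 0.0001
```

Request:
arm_command(
  steps=[
    [[0,0,0],[0,0,0],0],
    [[0,0,-0.5],[0,0,0],0],
    [[0,0,-1.5],[0,0,-6.8],0],
    [[0,0,-1.5],[0,0,-6.8],30],
    [[0,0,-1.5],[0,0,-6.8],50],
    [[0,0,0],[0,0,-6.8],50],
    [[0,0,0],[0,0,-6.8],50],
    [[0,0,0],[0,0,-6.8],50],
    [[0,0,0],[0,0,-6.8],50],
    [[0,0,0],[0,0,-6.8],50],
  ],
)

```text
time_s: 18.15
tool_pos: [0.5421, -0.0598, 0.0631]
eef_rot: [0.793, 3.035, 0.002]
force: [0.4, -0.4, 1.4]
finger_gap: 0.0427
```

Request:
arm_command(
  steps=[
    [[0,0,0],[0,0,-6.8],50],
    [[0,0,0],[0,0,-6.8],50],
    [[0,0,0],[0,0,-6.8],50],
    [[0,0,0],[0,0,-6.8],50],
    [[0,0,0],[0,0,-2],50],
    [[0,0,0],[0,0,0],50],
  ],
)

```text
time_s: 18.65
tool_pos: [0.5424, -0.0578, 0.0628]
eef_rot: [-0.046, 3.134, 0.001]
force: [-0.7, -0.2, -0.9]
finger_gap: 0.0425
```

```bash
python3 - <<'E'
from m import *
i,_,_=snap('wrist','w13')
print(arm.get_state()['joint_pos'].round(2))
axis('w13',(230,400),(50,255))
delta([.54,-.073,.03],183.9)
E
```

```text
[-0.3   0.39  0.39  1.99 -0.21  0.79  1.81]
w13 px [290.5  91.5] [301.5 254.5] wid 26.0 world [ 0.4582 -0.0785  0.021 ] [ 0.5704 -0.0704  0.021 ] len 0.1125 yaw 4.13 mid [ 0.5143 -0.0744  0.021 ]
t 18.7 pos [ 0.5424 -0.0578  0.0628] d_cm [ 0.3  -1.51  3.28] | 3.62 rot [ 0.   0.4 -2.3] F [-0.68 -0.37 -0.72] gap 0.0428
n 1
    [0.3, -1.51, 3.28] [0.0, 0.4, -2.3]
```

View pics/w13.png

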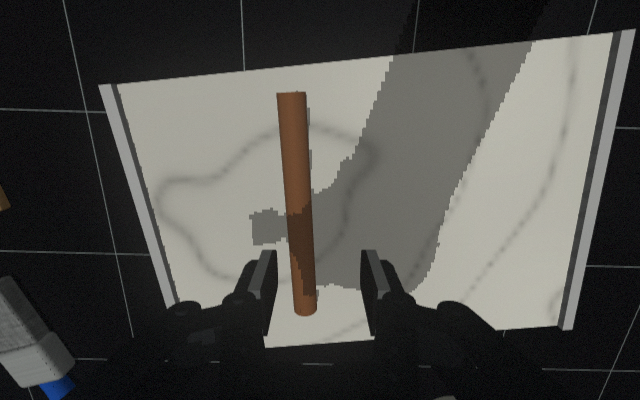

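Request:
arm_command(
  steps=[
    [[0.1,-0.7,1.5],[0,0.4,-2.3],50],
    [[0.1,-0.7,1.5],[0,0,0],50],
    [[0,0,1.5],[0,0,0],50],
    [[0,0,0],[0,0,0],50],
  ],
)

```text
time_s: 19.03
tool_pos: [0.5435, -0.0709, 0.0178]
eef_rot: [-0.104, 3.135, 0.001]
force: [-0.1, 1.1, -0.6]
finger_gap: 0.0429
```

```bash
python3 - <<'E'
from m import *
delta([.54,-.0726,-.004],184.1)
E
```

```text
t 19.03 pos [ 0.5435 -0.0709  0.0178] d_cm [ 0.38 -0.14  2.17] | 2.21 rot [ 0.   0.3 -0.3] F [-0.15  1.09 -0.6 ] gap 0.0429
n 1
    [0.38, -0.14, 2.17] [0.0, 0.3, -0.3]
```

Request:
arm_command(
  steps=[
    [[0.2,-0.1,0.8],[0,0.3,-0.3],50],
    [[0.2,0,0.6],[0,0,0],50],
    [[0,0,0.3],[0,0,0],50],
    [[0,0,0.1],[0,0,0],50],
  ],
)

```text
time_s: 19.37
tool_pos: [0.5401, -0.072, -0.0008]
eef_rot: [-0.111, 3.139, 0.0]
force: [-0.5, 0.6, -0.1]
finger_gap: 0.0427
```

Request:
arm_command(
  steps=[
    [[0,0,0.1],[0,0,0],35],
    [[0,0,0],[0,0,0],30],
    [[0,0,0],[0,0,0],25],
  ],
)

```text
time_s: 19.62
tool_pos: [0.5407, -0.0715, -0.0013]
eef_rot: [-0.111, 3.138, 0.0]
force: [-0.2, -0.3, -0.6]
finger_gap: 0.0211
```

Request:
arm_command(
  steps=[
    [[0,0,0],[0,0,0],10],
    [[0,0,0],[0,0,0],0],
    [[0,0,0],[0,0,0],0],
  ],
)

```text
time_s: 19.87
tool_pos: [0.5417, -0.0715, -0.0002]
eef_rot: [-0.111, 3.136, 0.001]
force: [-0.4, 0.2, -0.5]
finger_gap: 0.0158
```

Request:
arm_command(
  steps=[
    [[0,0,0],[0,0,0],35],
    [[0,0,0],[0,0,0],40],
    [[0,0,0.4],[0,0,0],40],
    [[0,0,0.4],[0,0,0],40],
    [[0,0,0],[0,0,0],40],
  ],
)

```text
time_s: 20.28
tool_pos: [0.5433, -0.0716, -0.007]
eef_rot: [-0.111, 3.133, 0.001]
force: [-1.6, 0.2, 6.3]
finger_gap: 0.034
```

```bash
python3 - <<'E'
from m import *
i,_,_=snap('wrist','w14'); s,_,_=snap('side','s14')
cv2.imwrite('pics/s14z.png',np.hstack([cv2.resize(s[150:250,270:400],(390,300)),cv2.resize(i[100:300,190:450],(390,300))]))
axis('w14',(230,400),(50,245))
delta([.54,-.0726,-.008],184.1)
E
```

```text
w14 px [319.   91.5] [319.1 244.5] wid 41.0 world [ 0.4591 -0.0783  0.021 ] [ 0.5271 -0.0734  0.021 ] len 0.0682 yaw 4.16 mid [ 0.4931 -0.0759  0.021 ]
t 20.38 pos [ 0.5433 -0.0715 -0.007 ] d_cm [ 0.34 -0.08  0.1 ] | 0.36 rot [ 0.   0.4 -0. ] F [-1.76  0.85  4.95] gap 0.0342
n 1
    [0.34, -0.08, 0.1] [0.0, 0.4, -0.0]
```

View pics/s14z.png

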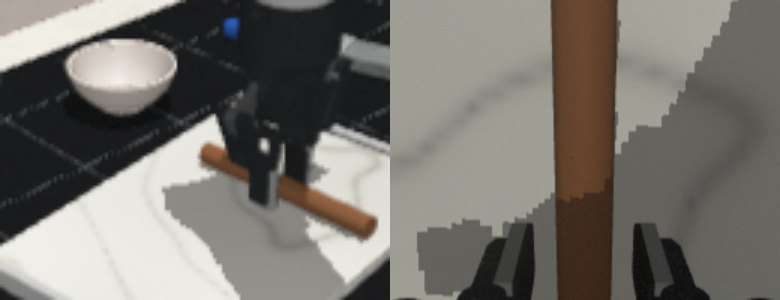

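Request:
arm_command(
  steps=[
    [[0.2,-0.1,-0.4],[0,0.4,0],40],
    [[0,0,0],[0,0,0],40],
    [[0,0,0],[0,0,0],30],
  ],
)

```text
time_s: 20.63
tool_pos: [0.5408, -0.0728, -0.0035]
eef_rot: [0.111, -3.138, -0.0]
force: [0.1, -0.4, -0.3]
finger_gap: 0.026
```

Request:
arm_command(
  steps=[
    [[0,0,0],[0,0,0],20],
    [[0,0,0],[0,0,0],10],
    [[0,0,0],[0,0,0],0],
    [[0,0,0],[0,0,0],0],
  ],
)

```text
time_s: 20.97
tool_pos: [0.5409, -0.0729, -0.0034]
eef_rot: [0.111, -3.138, -0.0]
force: [-0.6, 0.7, 1.1]
finger_gap: 0.0154
```

Request:
arm_command(
  steps=[
    [[0,0,-1.5],[0,0,0],0],
    [[0,0,-2.5],[0,0,0],0],
    [[0,0,-2.5],[0,0,0],0],
    [[0,0,-2],[0,0,0],0],
    [[0,0,0],[0,0,0],0],
  ],
)

```text
time_s: 21.38
tool_pos: [0.5372, -0.0726, 0.0805]
eef_rot: [0.111, -3.129, 0.0]
force: [0.6, -0.8, 0.2]
finger_gap: 0.0153
```

```bash
python3 - <<'E'
from m import *
i,_,_=snap('wrist','w15'); s,_,_=snap('side','s15')
cv2.imwrite('pics/s15z.png',np.hstack([cv2.resize(s[150:250,270:400],(390,300)),cv2.resize(i,(480,300))]))
delta([.50,-.28,.09],192)
E
```

```text
t 21.48 pos [ 0.5345 -0.0721  0.0773] d_cm [  4.94 -20.49  -1.2 ] | 21.11 rot [ 0.1 -0.9 -7.9] F [-0.01  0.5  -0.54] gap 0.0157
n 6
    [0.82, -3.42, -0.2] [0.0, -0.2, -1.3]
    [0.9, -3.4, -0.2] [0.0, -0.2, -1.3]
    [0.98, -3.37, -0.2] [0.0, -0.2, -1.3]
    [1.06, -3.35, -0.2] [0.0, -0.2, -1.3]
    [1.13, -3.33, -0.21] [0.0, -0.2, -1.3]
    [1.21, -3.3, -0.21] [0.0, -0.2, -1.3]
```

View pics/s15z.png

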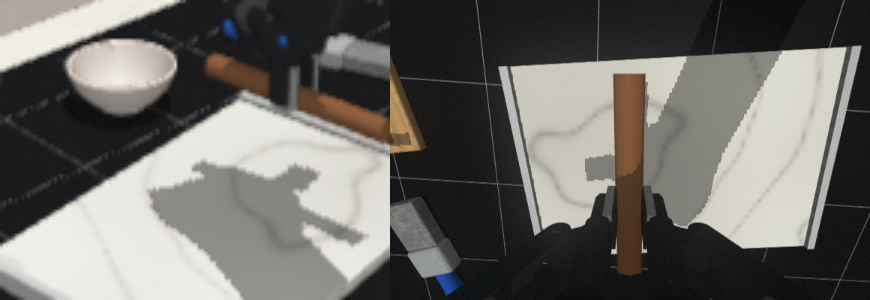

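Request:
arm_command(
  steps=[
    [[0.8,-3.4,-0.3],[0,-0.2,-1.3],0],
    [[0.9,-3.4,-0.3],[0,-0.2,-1.3],0],
    [[1.0,-3.4,-0.3],[0,-0.2,-1.3],0],
    [[1.1,-3.3,-0.3],[0,-0.2,-1.3],0],
    [[1.1,-3.3,-0.3],[0,-0.1,-1.3],0],
    [[0.5,-1.5,0],[0,0,-1.3],0],
    [[0,0,0],[0,0,0],0],
    [[0,0,0],[0,0,0],0],
  ],
)

```text
time_s: 22.15
tool_pos: [0.4951, -0.2598, 0.0781]
eef_rot: [0.349, -3.101, -0.017]
force: [0.9, 0.4, -1.0]
finger_gap: 0.0156
```

```bash
python3 - <<'E'
from m import *
i,_,_=snap('wrist','w16')
delta([.48,-.348,.09],191.5)
E
```

```text
t 22.2 pos [ 0.4947 -0.2594  0.0779] d_cm [ 3.44 -8.29 -1.25] | 9.06 rot [ 0.7 -1.2  1.4] F [ 0.22 -1.33 -0.23] gap 0.0157
n 3
    [1.15, -2.76, -0.42] [0.2, -0.4, 0.5]
    [1.12, -2.77, -0.41] [0.2, -0.4, 0.5]
    [1.09, -2.79, -0.41] [0.2, -0.4, 0.5]
```

View pics/w16.png

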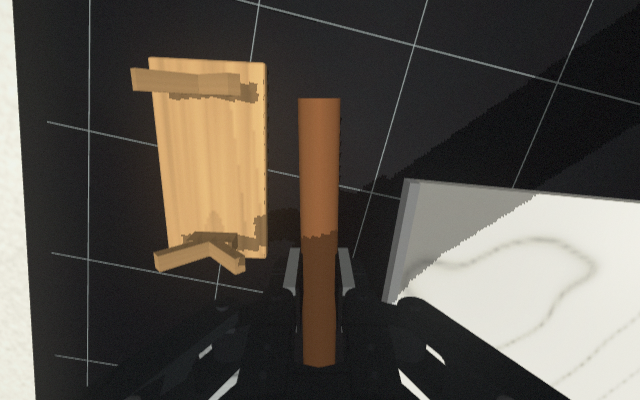

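```bash
python3 - <<'E'
from h import *
i,_,_=load('w16'); cv2.imwrite('pics/w16z.png',cv2.resize(i[40:290,110:290],(540,750),interpolation=cv2.INTER_CUBIC)[:600]); cv2.imwrite('pics/w16y.png',cv2.resize(i[220:290,110:290],None,fx=4,fy=4,interpolation=cv2.INTER_CUBIC)); cv2.imwrite('pics/w16x.png',cv2.resize(i[45:115,110:290],None,fx=4,fy=4,interpolation=cv2.INTER_CUBIC))
E
```

```text
(no output)
```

View pics/w16y.png

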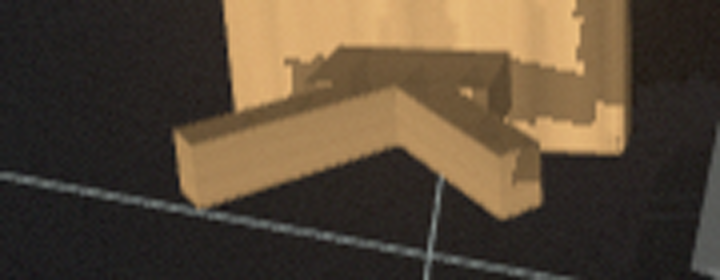

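View pics/w16x.png

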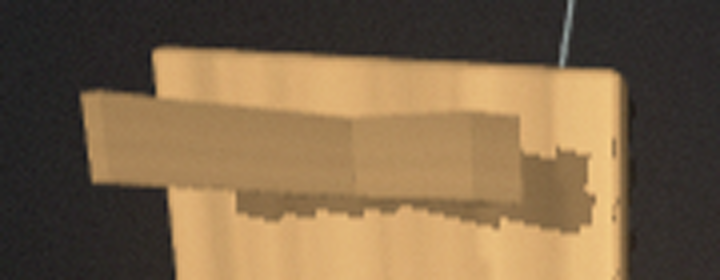

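```bash
python3 - <<'E'
from m import *
i,K,T=load('w16')
f=onz(K,T,209.4,249.1,.028); n=onz(K,T,198.4,84.1,.028); d=f-n
print('V',n.round(4),f.round(4),'dist',np.linalg.norm(d).round(4),'yaw',np.degrees(np.arctan2(d[1],d[0])).round(2),'mid',((n+f)/2).round(4))
# base corners z=.01
A=onz(K,T,110+155/4,45+47/4,.01);B=onz(K,T,110+622/4,45+72/4,.01);C=onz(K,T,110+627/4,220+153/4,.01)
print('base',A.round(4),B.round(4),C.round(4),np.linalg.norm(A-B).round(4),np.linalg.norm(B-C).round(4),'yaw BC',np.degrees(np.arctan2(*(C-B)[[1,0]])).round(2),'yaw AB perp',np.degrees(np.arctan2(*(B-A)[[1,0]])).round(2)-90,'centre',((A+C)/2).round(4))
# height of V bottom and prong tops from top/side views
for z in(.018,.028,.038):
    f=onz(K,T,209.4,249.1,z); n=onz(K,T,198.4,84.1,z); print(z,np.linalg.norm(f-n).round(4))
s,Ks,Ts=load('side0')
print('side proj',[(proj(Ks,Ts,p).round(1)-[400,150])*7 for p in (onz(K,T,198.4,84.1,.028),onz(K,T,209.4,249.1,.028))])
E
```

```text
V [ 0.4236 -0.3551  0.028 ] [ 0.5379 -0.3344  0.028 ] dist 0.1161 yaw 10.27 mid [ 0.4808 -0.3447  0.028 ]
base [ 0.4142 -0.3958  0.01  ] [ 0.4004 -0.3186  0.01  ] [ 0.5461 -0.292   0.01  ] 0.0784 0.1481 yaw BC 10.32 yaw AB perp 10.120000000000005 centre [ 0.4802 -0.3439  0.01  ]
0.018 0.1216
0.028 0.1161
0.038 0.1107
side proj [array([518. , 253.4]), array([214.2, 165.9])]
```

```bash
python3 - <<'E'
from m import *
s=arm.get_state(); a,b,A,B=axis('w16',(285,350),(80,245),z=.101); d=(B-A)/(B-A)[0]; print('rod y at tool x',(A+d*(s['tool_pos'][0]-A[0])).round(4),s['tool_pos'].round(4))
Rm=R.from_rotvec(s['eef_rot']).as_matrix(); print('tool x yaw',np.degrees(np.arctan2(Rm[1,0],Rm[0,0])),'z',Rm[:,2].round(4))
delta([.481,-.3445,.06],190.25)
E
```

```text
w16 px [319.   97.5] [318.  244.5] wid 41.0 world [ 0.4157 -0.279   0.101 ] [ 0.4827 -0.2641  0.101 ] len 0.0686 yaw 12.51 mid [ 0.4492 -0.2716  0.101 ]
rod y at tool x [ 0.4947 -0.2615  0.101 ] [ 0.4947 -0.2594  0.0779]
tool x yaw -167.0940963893216 z [-0.0228  0.0081 -0.9997]
t 22.2 pos [ 0.4947 -0.2594  0.0779] d_cm [ 3.2  -8.01  1.75] | 8.8 rot [ 0.7 -1.2  2.6] F [ 0.22 -1.33 -0.23] gap 0.0157
n 3
    [1.07, -2.67, 0.58] [0.2, -0.4, 0.9]
    [1.03, -2.68, 0.59] [0.2, -0.4, 0.9]
    [0.99, -2.7, 0.59] [0.2, -0.4, 0.9]
```

Request:
arm_command(
  steps=[
    [[1.1,-2.7,0],[0.2,-0.4,0.9],0],
    [[1.0,-2.7,0],[0.2,-0.4,0.9],0],
    [[1.0,-2.4,0],[0.2,-0.4,0.8],0],
    [[0,0,0],[0,0,0],0],
    [[0,0,0],[0,0,0],0],
  ],
)

```text
time_s: 22.62
tool_pos: [0.4845, -0.3278, 0.0712]
eef_rot: [0.308, -3.122, -0.023]
force: [1.0, 1.6, -0.4]
finger_gap: 0.0159
```

```bash
python3 - <<'E'
from m import *
delta([.481,-.3437,.04],190.25)
E
```

```text
t 22.62 pos [ 0.4845 -0.3278  0.0712] d_cm [ 0.64 -1.53  3.1 ] | 3.52 rot [ 0.9 -0.2  1. ] F [ 1.    1.62 -0.4 ] gap 0.0159
n 1
    [0.64, -1.53, 3.1] [0.9, -0.2, 1.0]
```

Request:
arm_command(
  steps=[
    [[0.3,-0.8,0.5],[0.8,-0.2,1],0],
    [[0.2,-0.7,0.5],[0,0,0],0],
    [[0,0,0],[0,0,0],0],
    [[0,0,0],[0,0,0],0],
  ],
)

```text
time_s: 22.95
tool_pos: [0.4846, -0.3362, 0.0579]
eef_rot: [0.294, -3.127, -0.009]
force: [0.9, -0.2, -1.1]
finger_gap: 0.0154
```

```bash
python3 - <<'E'
from m import *
i,_,_=snap('wrist','w17'); s,_,_=snap('side','s17')
cv2.imwrite('pics/s17z.png',np.hstack([cv2.resize(s[130:230,390:520],(390,300)),cv2.resize(i[40:340,150:500],(350,300))]))
delta([.481,-.3437,.02],190.25)
E
```

```text
t 23.05 pos [ 0.4846 -0.3365  0.0581] d_cm [ 0.48 -0.67  3.81] | 3.9 rot [ 0.3 -0.   0.5] F [ 0.06 -0.16  0.33] gap 0.0158
n 1
    [0.48, -0.67, 3.81] [0.3, -0.0, 0.5]
```

View pics/s17z.png

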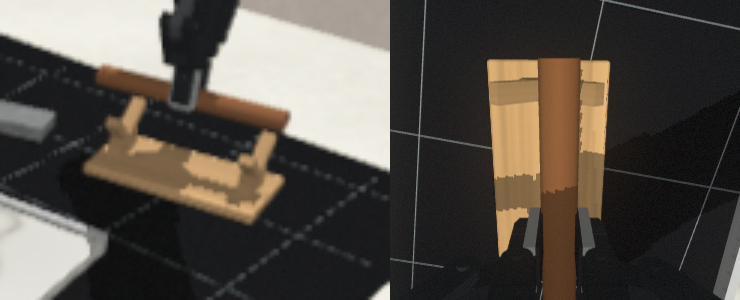

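Aligned above the rest; a few mm more sideways, then lower slowly.

Request:
arm_command(
  steps=[
    [[0.2,-0.5,0.5],[0.3,0,0.5],0],
    [[0.2,-0.3,0.5],[0,0,0],0],
    [[0,0,0.5],[0,0,0],0],
    [[0,0,0],[0,0,0],0],
  ],
)

```text
time_s: 23.38
tool_pos: [0.4831, -0.345, 0.0423]
eef_rot: [-0.282, 3.127, -0.001]
force: [-0.5, 0.9, -1.2]
finger_gap: 0.0153
```

```bash
python3 - <<'E'
from m import *
delta([.481,-.3437,.02],190.25)
E
```

```text
t 23.38 pos [ 0.4831 -0.345   0.0423] d_cm [0.18 0.17 2.23] | 2.24 rot [-0.1  0.1  0.1] F [-0.47  0.89 -1.23] gap 0.0153
n 1
    [0.18, 0.17, 2.23] [-0.1, 0.1, 0.1]
```

Request:
arm_command(
  steps=[
    [[0.1,0.1,0.6],[0,0,0],0],
    [[0.1,0,0.6],[0,0,0],0],
    [[0,0,0.3],[0,0,0],0],
    [[0,0,0.1],[0,0,0],0],
  ],
)

```text
time_s: 23.72
tool_pos: [0.4803, -0.3446, 0.0243]
eef_rot: [-0.281, 3.128, -0.001]
force: [-0.4, -0.3, -0.8]
finger_gap: 0.0154
```

Request:
arm_command(
  steps=[
    [[0,0,0.05],[0,0,0],0],
  ],
)

```text
time_s: 23.8
tool_pos: [0.4799, -0.3445, 0.0233]
eef_rot: [-0.281, 3.129, -0.0]
force: [0.1, 0.0, -0.2]
finger_gap: 0.0156
```

```bash
python3 - <<'E'
from m import *
i,_,_=snap('wrist','w18'); s,_,_=snap('side','s18')
cv2.imwrite('pics/s18z.png',np.hstack([cv2.resize(s[130:230,390:520],(390,300)),cv2.resize(i[40:340,150:500],(350,300))]))
delta([.481,-.3437,.016],190.25)
E
```

```text
t 23.9 pos [ 0.4801 -0.3445  0.0235] d_cm [-0.1   0.06  0.75] | 0.76 rot [-0.  0.  0.] F [ 0.4  -0.45 -0.52] gap 0.0156
n 1
    [-0.1, 0.06, 0.75] [-0.0, 0.0, 0.0]
```

View pics/s18z.png

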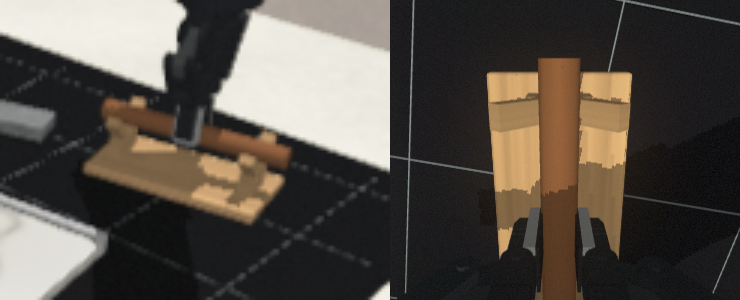

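Request:
arm_command(
  steps=[
    [[0,0,0.15],[0,0,0],0],
    [[0,0,0.1],[0,0,0],0],
  ],
)

```text
time_s: 24.07
tool_pos: [0.4807, -0.3448, 0.0215]
eef_rot: [-0.281, 3.127, -0.002]
force: [-0.7, -0.2, -0.9]
finger_gap: 0.0153
```

Request:
arm_command(
  steps=[
    [[0,0,0.1],[0,0,0],0],
  ],
)

```text
time_s: 24.15
tool_pos: [0.481, -0.3449, 0.0207]
eef_rot: [-0.281, 3.127, -0.002]
force: [-0.2, -0.2, 0.2]
finger_gap: 0.0154
```

Request:
arm_command(
  steps=[
    [[0,0,0.05],[0,0,0],0],
  ],
)

```text
time_s: 24.23
tool_pos: [0.4811, -0.3449, 0.0202]
eef_rot: [-0.281, 3.126, -0.002]
force: [0.5, 0.1, -0.9]
finger_gap: 0.0155
```

Request:
arm_command(
  steps=[
    [[0,0,0.05],[0,0,0],0],
  ],
)

```text
time_s: 24.32
tool_pos: [0.4813, -0.345, 0.0197]
eef_rot: [-0.281, 3.126, -0.002]
force: [-0.0, 0.1, -0.6]
finger_gap: 0.0154
```

Request:
arm_command(
  steps=[
    [[0,0,0.05],[0,0,0],0],
  ],
)

```text
time_s: 24.4
tool_pos: [0.4814, -0.345, 0.0193]
eef_rot: [-0.281, 3.126, -0.003]
force: [0.1, 0.0, 0.1]
finger_gap: 0.0151
```

Request:
arm_command(
  steps=[
    [[0,0,0.06],[0,0,0],0],
  ],
)

```text
time_s: 24.48
tool_pos: [0.4815, -0.345, 0.0187]
eef_rot: [-0.281, 3.126, -0.003]
force: [-0.0, 0.5, -1.2]
finger_gap: 0.0155
```

Request:
arm_command(
  steps=[
    [[0,0,0.06],[0,0,0],0],
  ],
)

```text
time_s: 24.57
tool_pos: [0.4815, -0.3451, 0.0181]
eef_rot: [-0.281, 3.126, -0.003]
force: [-0.4, -0.2, -0.8]
finger_gap: 0.0156
```

Request:
arm_command(
  steps=[
    [[0,0,0.05],[0,0,0],0],
  ],
)

```text
time_s: 24.65
tool_pos: [0.4815, -0.3451, 0.0176]
eef_rot: [-0.281, 3.126, -0.003]
force: [-0.3, -0.1, 0.4]
finger_gap: 0.0158
```

Request:
arm_command(
  steps=[
    [[0,0,0.05],[0,0,0],0],
  ],
)

```text
time_s: 24.73
tool_pos: [0.4816, -0.345, 0.0171]
eef_rot: [-0.281, 3.126, -0.003]
force: [0.2, 0.5, 0.9]
finger_gap: 0.0154
```

Request:
arm_command(
  steps=[
    [[0,0,0.05],[0,0,0],0],
  ],
)

```text
time_s: 24.82
tool_pos: [0.4816, -0.3448, 0.0168]
eef_rot: [-0.281, 3.126, -0.002]
force: [-0.7, 1.7, 3.6]
finger_gap: 0.0154
```

Request:
arm_command(
  steps=[
    [[0,0,0.03],[0,0,0],0],
  ],
)

```text
time_s: 24.9
tool_pos: [0.4816, -0.3447, 0.0168]
eef_rot: [-0.281, 3.126, -0.001]
force: [-0.1, -0.0, 2.1]
finger_gap: 0.0156
```

Request:
arm_command(
  steps=[
    [[0,0,0],[0,0,0],25],
    [[0,0,0],[0,0,0],35],
    [[0,0,0],[0,0,0],45],
    [[0,0,0],[0,0,0],45],
    [[0,0,-0.5],[0,0,0],45],
    [[0,0,-1.5],[0,0,0],45],
    [[0,0,-3],[0,0,0],45],
    [[0,0,-3],[0,0,0],45],
    [[0,0,-2],[0,0,0],45],
    [[0,0,0],[0,0,0],45],
  ],
)

```text
time_s: 25.73
tool_pos: [0.4793, -0.3443, 0.1191]
eef_rot: [0.28, -3.127, -0.001]
force: [-0.8, -0.5, -0.6]
finger_gap: 0.0383
```

```bash
python3 - <<'E'
from m import *
i,_,_=snap('wrist','w19'); s,_,_=snap('side','s19'); t,_,_=snap('top','t19')
cv2.imwrite('pics/s19z.png',np.hstack([cv2.resize(s[130:230,390:520],(390,300)),cv2.resize(i[40:340,150:500],(350,300))]))
cv2.imwrite('pics/t19z.png',np.vstack([cv2.resize(t[110:330,140:490],None,fx=1.6,fy=1.6),]))
axis('w19',(270,370),(50,250),z=.040)
print(arm.get_state()['time_s'])
E
```

```text
w19 px [317.3  99.5] [327.1 249.5] wid 27.0 world [ 0.4005 -0.3603  0.04  ] [ 0.5196 -0.3303  0.04  ] len 0.1229 yaw 14.13 mid [ 0.4601 -0.3453  0.04  ]
25.8833
```

View pics/s19z.png

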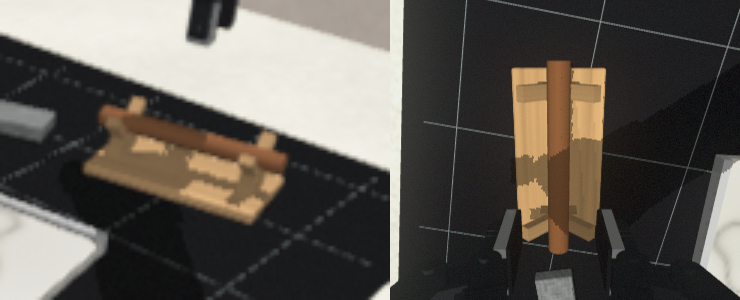

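View pics/t19z.png

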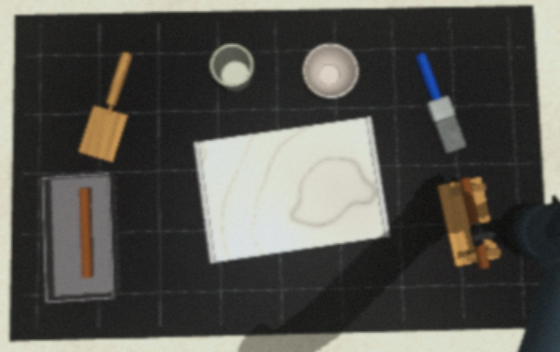

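View pics/s19.png

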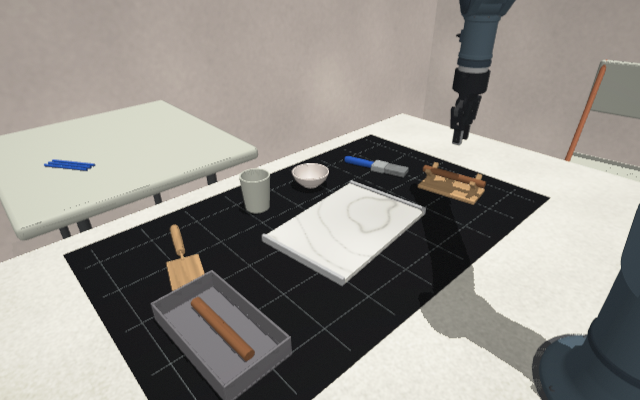

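```bash
python3 - <<'E'
from m import *
i,K,T=load('w19'); cv2.imwrite('pics/w19z.png',cv2.resize(i[90:300,250:390],None,fx=2.8,fy=2.8,interpolation=cv2.INTER_CUBIC))
for y in (115,235):
    print(y,cv2.cvtColor(i[y:y+1,300:350:4],cv2.COLOR_BGR2HSV)[0].tolist())
h=cv2.cvtColor(i,cv2.COLOR_BGR2HSV);m=cv2.inRange(h,(0,90,25),(11,255,220))
for y in range(103,290,20): 
    x=np.nonzero(m[y,290:350])[0]+290; print(y,x.min() if len(x) else 0,x.max() if len(x) else 0)
E
```

```text
115 [[17, 122, 214], [17, 120, 219], [13, 150, 119], [13, 152, 139], [13, 152, 148], [13, 151, 147], [13, 156, 132], [13, 152, 114], [17, 125, 122], [17, 121, 222], [17, 118, 221], [17, 121, 209], [16, 119, 203]]
235 [[17, 121, 209], [16, 121, 205], [14, 145, 81], [13, 152, 89], [13, 152, 92], [13, 155, 92], [12, 154, 88], [12, 145, 79], [17, 123, 131], [17, 121, 131], [17, 122, 121], [17, 121, 129], [16, 123, 135]]
103 0 0
123 0 0
143 0 0
163 0 0
183 0 0
203 0 0
223 0 0
243 0 0
263 0 0
283 0 0
```

View pics/w19z.png

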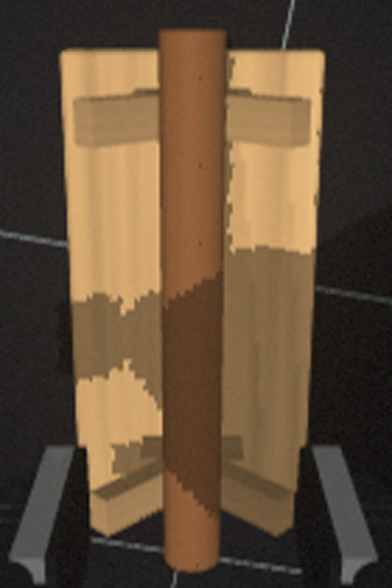

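The zoomed wrist picture shows the rod seated centrally in both V notches. The rejected rod lies flat in the tub and the fingers touch nothing.

```bash
python3 - <<'E'
from h import *
print(arm.sign_off(), arm.get_state()['time_s'])
E
```

```text
the job is handed in; nothing more can be done
the job is handed in; nothing more can be done
```

I checked both rods one at a time, put each away before going on, and handed the job in at about 26 s of the 72 s allowed. I can't tell which is rod_a and which is rod_b, so I call them by where they lay.

- **Left rod (started at y ≈ +0.058):** it wobbles. The fingertips rose about 2.4 mm over a quarter turn at a steady press of about 6 N. It then coasted about another 15 mm when released, as an out-of-round rod would. I put it in the grey tub; the last pictures show it lying flat on the floor of the tub.
- **Right rod (started at y ≈ −0.088):** it runs true. The fingertip height stayed within 0.1 mm over about 29 mm of travel, and the rod moved 15 mm and stayed put. It first touched the rest at about 4 N before I let go. The last pictures show it seated in both notches.

The highest push I read was about 6.5 N while rolling, well under the 20 N limit. The last pictures show the cup, bowl, spatula and brush where they started.

**Checks that disagreed or failed:**
- **Fingertip position:** cameras and touch put the shut fingertips about 16–19 mm above the reported tool point, not 19 mm below it. I worked from the measured value.
- **Right rod's thickness:** the gripper read 15.5 mm across it, against the stated 18 mm or so.
- **Left rod's thickness:** the gripper read 17.7 mm across it, and its width in the pictures did not change after rolling. I judged it by the fingertip lift.
- **Touch on the slab:** while lowering for a better grip on the right rod, the open fingertips briefly touched the slab at about 6 N.
- **Seated rod's angle:** my automatic measurement failed because the rest is nearly the same colour as the rod, so I judged the seating by eye.

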